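# Load a brake pad into the sprung-jaw nest of a checking fixture

## Robot

A 6-joint arm with a two-finger parallel gripper is mounted at the origin on the work surface. World frame = base frame: x ahead of the robot, y to its left, z up, the work surface at z = 0. Lengths are in m, angles in rad, forces in N, time in s.
With the tool pointing down it reaches from about 0.35 to 0.975 m from the base axis. Payload 4.9 kg.
Tool frame: the origin (TCP) lies at the very end of the fingers, on their centre line; the grasp point (between the pads) lies ctrl.hold_point_z behind it (ctrl.hold_point_z is the distance from the TCP to the grasp point, in m); z points along the fingers, y is the line along which they close (so a half turn about z gives the same grasp; the last joint's range is limited). The gripper opens to 85 mm and grips with 20 to 120 N. Pads are 22 mm wide; open, the fingers measure 114 mm over their backs; the gripper's body (76 mm by 85 mm) begins 54 mm behind the grasp point. The pads swing forward as they close: fully open they stand 13 mm farther back than shut.
Start: joints at [1.191, 0.053, 1.613, -0, 1.476, -0.119], TCP at [0.161, 0.604, 0.231] pointing down, gripper open.
Joint ranges: [-3.01, 3.01], [-1.01, 2.22], [0.06, 2.58], [-1.02, 4.17], [0.09, 2.62], [-3.14, 3.14]. Speed limits (rad/s): [2.57, 2.57, 3.14, 3.14, 3.14, 3.14].

## Interface

Orientations are given as a rotation vector (axis times angle).
In Python, from station import ctrl gives the robot as it stands. The module is installed in compiled form; this text tells all that it offers.
- The arm moves only by the tool jog_arm, never from a script. Its argument "deltas" is a list of rows, each a list of 3 entries, a list of its own where there are three numbers: the closure, from -1 (fully open) to 1 (shut), then the shift along the world's x, y, z scaled (see below), then the turn, a rotation vector about the world's x, y, z scaled (see below). A call has 1 to 12 rows; each row is the pose to reach, as a shift and turn from the pose commanded when the call began, turning the shorter way round; what a row does not reach only later rows make up. The controller multiplies each number of a shift by 0.4 m and each number of a turn by 180 degrees. A row lasts 1/12 s, in which the tool goes at most 41.7 mm and 7.16 degrees, less where a joint would pass 70% of its speed; a pose out of reach is approached as far as the arm can. A call with a number of a shift or a turn outside -1 to 1 is refused whole. A call with a gripper value outside its range is refused whole. The fingers move at their own pace and stop on an object; "squeeze" is the grip in N (left out, the last holds). Time passes only in rows, so rows that repeat a pose let the fingers close. It gives the time, the measured TCP pose, the force, the opening and the grip force at its end, in the units of the state.
- ctrl.get_obs(): the state, without advancing time (a new reading comes with each control period).
- ctrl.get_image(name): name is "side" or "top" or "wrist"; returns the picture (384x512x3 uint8, red, green, blue); there is no depth.
- ctrl.get_calibration(name): a dict with "K" (3x3 intrinsics, pixels), "extrinsics" (4x4, takes a point from world to camera coordinates). Camera axes: x right, y down, z forward; pixel columns grow to the right and rows downward; lengths in m; the calibration is good to about 2 mm. A picture is of the moment at which its call begins: read the wrist's pose just before it. get_calibration takes no time and is no camera call; for the wrist camera it gives the pose at the moment of the call.
- ctrl.finish_job(): hands the job in; it is judged then, once.
The state is a dict: "t": time; "q": joint angles; "dq": joint speeds; "effort": joint torques, N m; "tool_pos": TCP position; "tool_rot": TCP orientation; "contact_force": force on the tool from outside, world axes, zero at the start; "wrist_torque": the same for the moment, N m; "opening": finger opening in m; "grip_force": force on a finger pad.
Only numpy, scipy, OpenCV 4.12 (cv2) and the standard library are available. Lean on these libraries where they do the work, as an engineer would, in place of code of your own. Each camera call takes 0.05 s, during which the arm holds its last target. There are 200 camera calls.

## Task

Slide the brake pad along the fixture's deck, narrow side first, and push it against the sprung jaw until it goes down into the pocket; leave it flat on the pocket floor, square, with the jaw sprung back and closed on it. Keep the pad down on the fixture (slide it, do not pick it up), and leave the bottle, the carton and the brake disc where they stand.

Things in the scene. Friction and masses are not known exactly. Their poses are not given: they have to be found in the camera images.
- fixture: Aluminium checking fixture fixed to the bench, 320 mm long (x) by 220 mm wide (y). Origin on the bench top, on the centre line, under the lip where the loading deck ends and the pocket begins; x points from deck into pocket, z up. Deck flat, x -190 to 0 mm, 28 mm above the bench, open at sides and rear. Spring housing at x 96 to 112 mm, 48 mm high, behind the jaw.
- seat (a point): Centre of the pocket floor, 30 mm past the lip, 20 mm above the bench (8 mm below the deck), axes as the fixture's: the pad's origin is here when the pad is home. The pocket runs from the lip to the jaw and is stepped in plan like the pad. Sliding over the lip the pad tips nose down on the floor, and its rear edge stands up to 6 mm off the deck until it is nearly home.
- mouth_l (a point): Left (+y) corner of the pocket's entry: top of the outer end of the left guide, at fixture x = -36, y = 85, z = 34 mm. From here a steel guide 8 mm thick, 6 mm above the deck, runs in at 20 degrees to a straight cheek, inner face at y = 67.5, x from 0 to 60 mm, 16 mm thick, top 34 mm above the bench. The right side mirrors it (entry 162 mm wide, cheeks 135 mm apart).
- dowel_l (a point): Top of the left brass dowel, 12 mm diameter, at fixture x = 54, y = 63, z = 34 mm; a second one mirrors it at y = -63. The pad's narrow front part goes between the two (114 mm clear between them).
- pad: Brake pad, 60 (x) by 130 (y) by 18 mm thick, 0.45 kg. Origin: centre of its underside. Steel backing plate 6 mm thick: rear part (x -30 to 6) 130 mm wide, front part (x 6 to 30) 106 mm wide. On it black lining 12 mm thick, inset 3 mm front and rear. Starts on the deck, lining up, turned a little and off centre, narrow side (+x) to the pocket. Home, its rear edge is against the lip.
- jaw (a joint): Travel (m) of the sprung jaw, a dark steel bar 96 mm wide across the pocket's far end. 0: sprung shut, its face 50 mm past the lip; it slides along the fixture's x to at most 0.022 and takes 3 N to start, 6 N at the end. With the pad home it reads 0.010; the pad's rear edge goes down behind the lip only when the jaw is pushed past that.
- jaw_face (a point): Top middle of the jaw's face towards the pocket, 44 mm above the bench.
- oil: Bystander: black oil bottle, 72 mm diameter, 190 mm high, standing beside the fixture; origin under its centre.
- carton: Bystander: cardboard carton 110 x 85 x 60 mm beside the fixture; origin under its centre.
- disc: Bystander: steel brake disc, 150 mm diameter, 30 mm high, lying on the bench to the left (+y) of the deck; origin under its centre.

How it is judged:
By the outcome, as a careful person would: the job done as asked, in the order asked, and still so for the second after the job is handed in, with the robot touching nothing.
It also fails if it takes over 64 s, if anything falls off the work surface, if the arm or the gripper's body presses on something with over 40 N, if the wrist force passes 120 N, or if a joint passes its speed limit or range.

## Working session

There is one attempt and no reset: what is moved stays moved. The work goes in short steps, Python scripts to look and compute and a tool call to move; the robot and the scene stay as the last step left them, time stands still between calls to the robot, and variables do not carry over. Pictures are saved under pics/ and viewed, at most 10 in all, crops included, and the job is handed in when it is done.

Besides the shell and the picture viewer there is one more tool, called after "Call:" as a command line: name --argument value ..., lists and objects as JSON in quotes. jog_arm: Moves the arm, as the interface text tells. Its arguments: {"type":"object","properties":{"deltas":{"type":"array","items":{"type":"array"}},"squeeze":{"type":"number"}},"required":["deltas"]}

```bash
mkdir -p pics; python3 - <<'E'
from station import ctrl
import cv2,numpy as np
for n in("top","side"):
    im=ctrl.get_image(n); cv2.imwrite(f"pics/{n}0.png",cv2.cvtColor(im,cv2.COLOR_RGB2BGR))
    c=ctrl.get_calibration(n); print(n,np.round(c["K"],1).tolist(),np.round(c["extrinsics"],3).tolist())
o=ctrl.get_obs();print(o,ctrl.hold_point_z)
E
```

```text
top [[376.2, 0.0, 250.1], [0.0, 376.2, 187.9], [0.0, 0.0, 1.0]] [[-0.016, -0.999, -0.04, 0.088], [-0.983, 0.023, -0.18, 0.589], [0.181, 0.037, -0.983, 0.953], [0.0, 0.0, 0.0, 1.0]]
side [[394.2, 0.0, 252.7], [0.0, 394.2, 182.6], [0.0, 0.0, 1.0]] [[-0.976, -0.217, -0.023, 0.576], [-0.093, 0.51, -0.855, 0.084], [0.198, -0.833, -0.518, 0.978], [0.0, 0.0, 0.0, 1.0]]
{'t': 0.1, 'q': array([ 1.19100418e+00,  5.32661959e-02,  1.61418144e+00,  6.84850182e-06,
        1.47597897e+00, -1.19003068e-01]), 'dq': array([ 0.00027926, -0.00118681, -0.0012959 ,  0.00163031,  0.00204924,
        0.00087042]), 'effort': array([ 2.27516462e-04, -3.94902313e+01, -3.71364641e+01, -1.72027403e-04,
        3.87589331e-03,  1.07532568e-05]), 'tool_pos': array([0.16093949, 0.60333577, 0.23018645]), 'tool_rot': array([-4.08427801e-01, -3.11446591e+00,  2.78858820e-03]), 'contact_force': array([ 0.9990586 , -0.13997613,  0.33211309]), 'wrist_torque': array([0.01757409, 0.01900027, 0.01569576]), 'grip_force': 0.0, 'opening': 0.08526776958550562} 0.0187
```

View pics/top0.png

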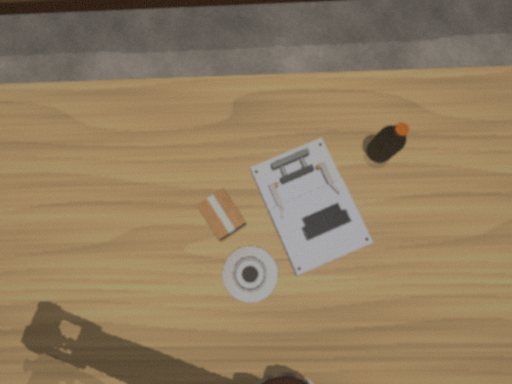

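View pics/side0.png

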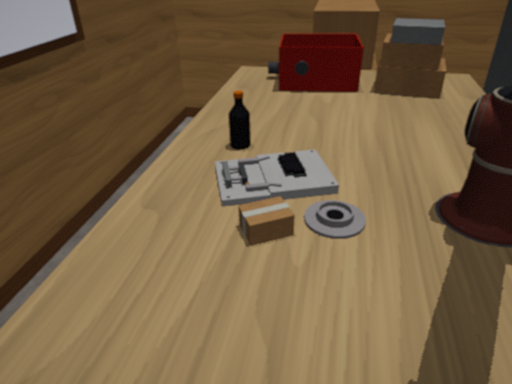

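The top view shows the fixture with corners near (251,169), (322,140), (371,240) and (298,272). The pad is at about (326,221), the jaw at about (297,175), the bottle at (380,148), the carton at (222,214) and the disc at (250,274).

```bash
cat > h.py <<'E'
from station import ctrl
import cv2,numpy as np
from scipy.spatial.transform import Rotation as R
def cal(n):
    c=ctrl.get_calibration(n); return np.array(c["K"]),np.array(c["extrinsics"])
def ray(K,E,px,z):
    px=np.atleast_2d(px).astype(float)
    d=np.c_[px,np.ones(len(px))]@np.linalg.inv(K).T@E[:3,:3]; o=-E[:3,:3].T@E[:3,3]
    return o+d*((z-o[2])/d[:,2])[:,None]
def proj(K,E,P):
    c=np.atleast_2d(P)@E[:3,:3].T+E[:3,3]; q=c@K.T; return q[:,:2]/q[:,2:]
E
python3 - <<'E'
from h import *
K,E=cal("top")
print("fix corners",ray(K,E,[(251,169),(322,140),(371,240),(298,272)],0.028).round(3).tolist())
print("pad",ray(K,E,[(326,221)],0.046).round(3).tolist())
print("bottle",ray(K,E,[(378,155)],0.0).round(3),"carton",ray(K,E,[(222,213)],0.06).round(3),"disc",ray(K,E,[(250,276)],0.01).round(3))
K,W=cal("wrist");o=ctrl.get_obs();T=np.eye(4);T[:3,:3]=R.from_rotvec(o["tool_rot"]).as_matrix();T[:3,3]=o["tool_pos"]
print(K.round(1).tolist());print((np.linalg.inv(T)@np.linalg.inv(W)).round(3)) 
print(T[:3,:3].round(3))
E
```

```text
fix corners [[0.649, 0.074, 0.028], [0.727, -0.126, 0.028], [0.448, -0.241, 0.028], [0.368, -0.045, 0.028]]
pad [[0.499, -0.122, 0.046]]
bottle [[ 0.687 -0.286  0.   ]] carton [[0.524 0.152 0.06 ]] disc [[0.358 0.082 0.01 ]]
[[313.5, 0.0, 263.5], [0.0, 313.5, 193.2], [0.0, 0.0, 1.0]]
[[ 0.001 -0.959 -0.282  0.07 ]
 [ 1.     0.001  0.001 -0.001]
 [-0.001 -0.282  0.959 -0.142]
 [ 0.     0.     0.     1.   ]]
[[-0.966  0.258 -0.001]
 [ 0.258  0.966 -0.002]
 [ 0.    -0.002 -1.   ]]
```

Call:
jog_arm --deltas '[[-1,[0.5,-0.85,0.03],[0,0,-0.145]],[-1,[0.5,-0.85,0.03],[0,0,-0.145]],[-1,[0.5,-0.85,0.03],[0,0,-0.145]],[-1,[0.5,-0.85,0.03],[0,0,-0.145]],[-1,[0.5,-0.85,0.03],[0,0,-0.145]],[-1,[0.5,-0.85,0.03],[0,0,-0.145]],[-1,[0.5,-0.85,0.03],[0,0,-0.145]],[-1,[0.5,-0.85,0.03],[0,0,-0.145]],[-1,[0.5,-0.85,0.03],[0,0,-0.145]],[-1,[0.5,-0.85,0.03],[0,0,-0.145]],[-1,[0.5,-0.85,0.03],[0,0,-0.145]]]'

```text
t: 1.02
tool_pos: [0.3626, 0.2609, 0.2431]
tool_rot: [1.109, 2.938, -0.001]
contact_force: [-1.6, 0.2, -0.1]
opening: 0.0855
grip_force: 0.0
```

Call:
jog_arm --deltas '[[-1,[0.485,-0.87,0],[0,0,-0.147]],[-1,[0.485,-0.87,0],[0,0,-0.147]],[-1,[0.485,-0.87,0],[0,0,-0.147]],[-1,[0.485,-0.87,0],[0,0,-0.147]],[-1,[0.485,-0.87,0],[0,0,-0.147]],[-1,[0.485,-0.87,0],[0,0,-0.147]],[-1,[0.485,-0.87,0],[0,0,-0.147]],[-1,[0.485,-0.87,0],[0,0,-0.147]],[-1,[0.485,-0.87,0],[0,0,-0.147]],[-1,[0.485,-0.87,0],[0,0,-0.147]],[-1,[0.485,-0.87,0],[0,0,-0.147]],[-1,[0.485,-0.87,0],[0,0,-0.147]]]'

```text
t: 2.02
tool_pos: [0.5553, -0.0841, 0.2423]
tool_rot: [-1.746, -2.609, -0.0]
contact_force: [0.5, 1.1, -0.2]
opening: 0.085
grip_force: 0.0
```

```bash
python3 - <<'E'
from h import *
im=ctrl.get_image("wrist");K,E=cal("wrist");o=ctrl.get_obs()
np.savez("w1.npz",im=im,K=K,E=E)
cv2.imwrite("pics/w1.png",cv2.resize(cv2.cvtColor(im,cv2.COLOR_RGB2BGR),(800,600)))
print(o["t"],o["tool_pos"],o["tool_rot"],o["q"],o["contact_force"])
E
```

```text
2.0667 [ 0.55497332 -0.0832237   0.24254255] [-1.74402970e+00 -2.61071721e+00 -2.04510949e-04] [-2.81816200e-01 -1.04658419e-01  1.74861532e+00  7.09349682e-04
  1.49943571e+00 -6.74776118e-01] [-0.25705261  0.5193392  -0.11540656]
```

View pics/w1.png

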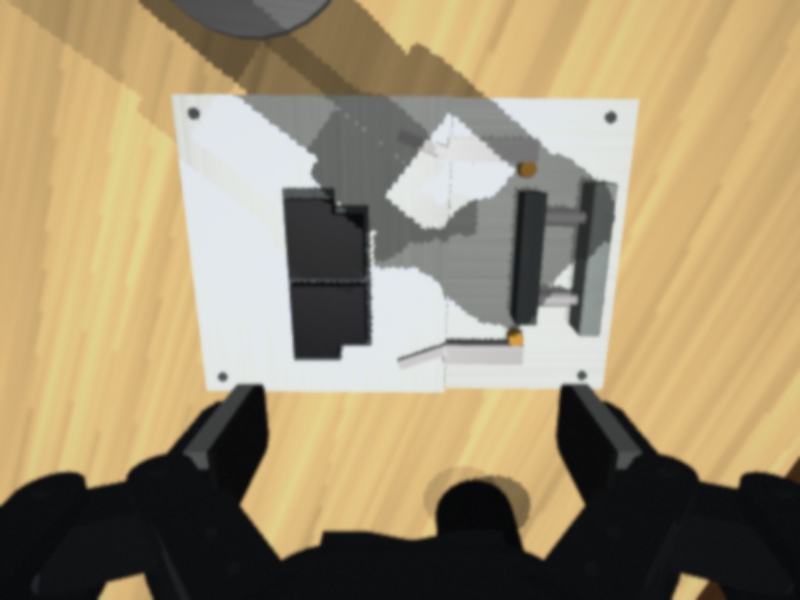

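The wrist view shows the deck's left corners at (173,95) and (207,391), the far corners at (638,100) and (603,387), and the dowels at (526,169) and (515,337). The pad spans about (283..371, 188..358) and is turned slightly.

```bash
cat >> h.py <<'E'
from scipy.optimize import least_squares,minimize
def tf(p,P):
    c,s=np.cos(p[2]),np.sin(p[2]); P=np.atleast_2d(P).astype(float)
    return np.c_[p[0]+c*P[:,0]-s*P[:,1],p[1]+s*P[:,0]+c*P[:,1],P[:,2]]
def fixfit(K,E,M,px,p0=(.576,-.073,.39)):
    f=lambda p:(proj(K,E,tf(p,M))-px).ravel()
    r=least_squares(f,p0,loss="soft_l1"); return r.x,f(r.x).reshape(-1,2)
def prism(x0,x1,y,z0,z1): return [(x,s*y,z) for x in(x0,x1) for s in(-1,1) for z in(z0,z1)]
PARTS=[prism(-.03,.006,.065,0,.006),prism(.006,.03,.053,0,.006),prism(-.027,.006,.065,.006,.018),prism(.006,.027,.053,.006,.018)]
def sil(K,E,p,zb,shape,S=4):
    m=np.zeros((shape[0]*S,shape[1]*S),np.uint8)
    for B in PARTS:
        B=np.array(B)+[0,0,zb]; q=(proj(K,E,tf(p,B))+.5)*S
        cv2.fillConvexPoly(m,cv2.convexHull(np.round(q).astype(np.int32)),255)
    return cv2.resize(m,shape[::-1],interpolation=cv2.INTER_AREA)/255.
def padfit(im,K,E,p0,zb,thr=75):
    g=im.max(2).astype(float); w=sil(K,E,p0,zb,g.shape)
    roi=cv2.dilate((w>0).astype(np.uint8),np.ones((25,25)))>0
    m=np.clip((thr+15-g)/30,0,1)
    c=lambda p:np.abs(sil(K,E,p,zb,g.shape)-m)[roi].sum()
    s=np.array(p0)+np.array([[0,0,0],[.008,0,0],[0,.008,0],[0,0,.08]])
    r=minimize(c,p0,method="Nelder-Mead",options=dict(initial_simplex=s,xatol=1e-5,fatol=.01))
    r=minimize(c,r.x,method="Nelder-Mead",options=dict(initial_simplex=s-np.array(p0)+r.x))
    return r.x,r.fun,w.sum()
def infix(f,p):
    d=np.array(p[:2])-f[:2];c,s=np.cos(f[2]),np.sin(f[2])
    return np.array([c*d[0]+s*d[1],-s*d[0]+c*d[1]])*1e3,np.degrees(p[2]-f[2])
E
python3 - <<'E'
from h import *
d=np.load("w1.npz");im,K,E=d["im"],d["K"],d["E"]
M=np.array([(-190,110,28),(-190,-110,28),(130,110,20),(130,-110,20),(54,63,34),(54,-63,34)])/1e3
px=np.array([(173,95),(207,391),(638,100),(603,387),(526,167),(515,336)])/1.5625
f,r=fixfit(K,E,M,px);print(f,np.degrees(f[2]),r.round(1).tolist())
M[2:4,2]=.028;f2,r=fixfit(K,E,M,px);print(f2,r.round(1).tolist())
for thr in(60,80,100):
    p,e,n=padfit(im,K,E,[.499,-.122,.42],.028,thr);print(p,e,n,infix(f,p))
v=im.copy();s=(sil(K,E,p,.028,im.shape[:2])>.5).astype(np.uint8)
v=cv2.resize(v,(1024,768));cs,_=cv2.findContours(cv2.resize(s,(1024,768)),0,1);cv2.drawContours(v,cs,-1,(255,0,0),1)
for q in proj(K,E,tf(f,np.array([(-190,110,28),(-190,-110,28),(0,110,28),(0,-110,28),(54,63,34),(54,-63,34),(50,48,44),(50,-48,44),(-36,85,34),(-36,-85,34)])/1e3)): cv2.circle(v,tuple(np.round(q*2).astype(int)),3,(0,255,0),1)
cv2.imwrite("pics/w1o.png",cv2.cvtColor(v[90:520,200:860],cv2.COLOR_RGB2BGR))
E
```

```text
[ 0.57946397 -0.07192375  0.39109819] 22.408275506899226 [[-2.2, -0.2], [-0.2, -0.1], [-0.1, -1.7], [-0.4, 0.2], [1.3, 0.6], [1.0, 2.0]]
[ 0.57811168 -0.07208481  0.39382221] [[-3.7, -0.1], [-1.0, 0.0], [1.9, -3.3], [1.3, 2.5], [-0.1, 0.1], [0.1, 1.6]]
[ 0.50517098 -0.11996095  0.39776557] 1462.5176470588235 5689.078431372549 (array([-86.99517445, -16.08917693]), np.float64(0.382012915906742))
[ 0.50416138 -0.11915496  0.38648782] 686.4 5689.078431372549 (array([-87.62128916, -14.95918055]), np.float64(-0.2641543385599828))
[ 0.5026604  -0.11369236  0.38378386] 640.3823529411765 5689.078431372549 (array([-86.92656867,  -9.33688077]), np.float64(-0.4190802600023749))
```

View pics/w1o.png

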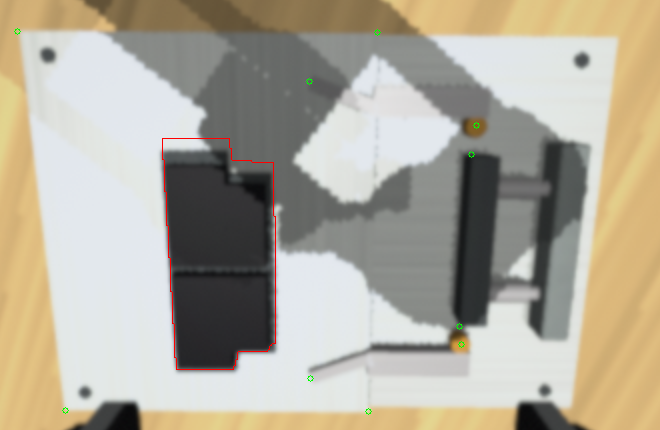

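```bash
python3 - <<'E'
from h import *
d=np.load("w1.npz");im,K,E=d["im"],d["K"],d["E"]
f=[.57946,-.07192,.3911]
M=np.array([(-27,65,46),(-27,-65,46),(6,-65,46),(6,65,46),(27,53,46),(27,-53,46)])/1e3
px=(np.array([(165,163),(177,369),(235,368),(226,163),(270,184),(272,350)])+[200,90])/2
p,r=fixfit(K,E,M,px,(.5,-.12,.4));print(p,r.round(1).tolist(),infix(f,p))
g=cv2.resize(im,(1536,1152),interpolation=cv2.INTER_CUBIC)[3*110:3*290,3*170:3*260]
v=np.clip(g.astype(float)*2,0,255).astype(np.uint8).copy()
for q in proj(K,E,tf(p,M)): cv2.circle(v,tuple(np.round((q-[170,110])*3).astype(int)),3,(0,255,0),1)
cv2.imwrite("pics/w1p.png",cv2.cvtColor(v,cv2.COLOR_RGB2BGR))
E
```

```text
[ 0.50792857 -0.12244056  0.38278226] [[0.1, -2.4], [0.9, 7.8], [-0.0, 8.6], [0.8, -2.1], [-1.2, -0.9], [-0.8, 8.3]] (array([-85.38882928, -19.43759208]), np.float64(-0.476571637562652))
```

View pics/w1p.png

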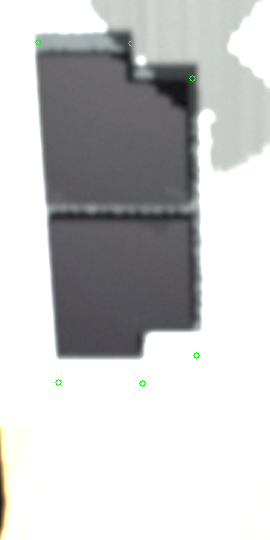

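```bash
python3 - <<'E'
from h import *
d=np.load("w1.npz");im,K,E=d["im"],d["K"],d["E"]
f=[.57946,-.07192,.3911]
px=np.array([(39,52),(58,355),(141,355),(200,328),(36,36),(130,36),(194,68)])/3+[170,110]
def P(a):
    return np.array([(-27,65-a,46),(-27,-65+a,46),(6,-65+a,46),(27,-53+a,46),(-30,65,34),(6,65,34),(30,53,34)])/1e3
fn=lambda v:(proj(K,E,tf(v[:3],P(v[3]*1e3)))-px).ravel()
r=least_squares(fn,[.5,-.12,.4,.005]);p=r.x;print(p,fn(p).reshape(-1,2).round(1).tolist(),infix(f,p[:3]))
E
```

```text
[ 0.50649905 -0.11980617  0.39730917  0.00759942] [[-1.2, 1.6], [-0.0, 0.9], [0.6, 0.8], [-1.3, 0.1], [-0.8, -1.1], [0.9, -1.2], [1.8, -0.8]] (array([-85.70617123, -16.45718015]), np.float64(0.3557590451343375))
```

Call:
jog_arm --deltas '[[-1,[-0.125,-0.09,-0.1],[0,0,0]],[-1,[-0.125,-0.09,-0.2],[0,0,0]],[-1,[-0.125,-0.09,-0.3],[0,0,0]],[-1,[-0.125,-0.09,-0.4],[0,0,0]],[-1,[-0.125,-0.09,-0.44],[0,0,0]],[-1,[-0.125,-0.09,-0.47],[0,0,0]],[-1,[-0.125,-0.09,-0.49],[0,0,0]],[-1,[-0.125,-0.09,-0.505],[0,0,0]],[-1,[-0.125,-0.09,-0.515],[0,0,0]],[-1,[-0.125,-0.09,-0.515],[0,0,0]]]'

```text
t: 2.9
tool_pos: [0.5064, -0.1202, 0.0386]
tool_rot: [1.743, 2.611, 0.001]
contact_force: [-0.1, -0.3, -0.8]
opening: 0.0857
grip_force: 0.0
```

Call:
jog_arm --deltas '[[0.1,[0,0,0],[0,0,0]],[0.2,[0,0,0],[0,0,0]],[0.3,[0,0,0],[0,0,0]],[0.5,[0,0,0],[0,0,0]],[0.5,[0,0,0],[0,0,0]],[0.5,[0,0,0],[0,0,0]],[0.5,[0,0,0],[0,0,0]],[0.5,[0,0,0],[0,0,0]]]' --squeeze 20

```text
t: 3.57
tool_pos: [0.5052, -0.1209, 0.0389]
tool_rot: [1.745, 2.612, -0.002]
contact_force: [-4.3, -0.2, 6.5]
opening: 0.0531
grip_force: 20.0
```

Call:
jog_arm --deltas '[[0.5,[-0.003,0.008,0],[0,0,0]],[0.5,[-0.006,0.016,0],[0,0,0]],[0.5,[-0.01,0.024,0],[0,0,0]],[0.5,[-0.014,0.034,0],[0,0,0]],[0.5,[-0.0155,0.038,0],[0,0,0]],[0.5,[0.004,0.046,0],[0,0,0]],[0.5,[0.024,0.054,0],[0,0,0]],[0.5,[0.043,0.062,0],[0,0,0]],[0.5,[0.062,0.07,0],[0,0,0]],[0.5,[0.081,0.078,0],[0,0,0]],[0.5,[0.081,0.078,0],[0,0,0]]]'

```text
t: 4.48
tool_pos: [0.5378, -0.0893, 0.0389]
tool_rot: [-1.744, -2.612, 0.003]
contact_force: [-4.4, -2.4, 9.6]
opening: 0.0524
grip_force: 22.0
```

Call:
jog_arm --deltas '[[0,[0,0,0],[0,0,0]],[-0.5,[0,0,0],[0,0,0]],[-1,[0,0,0],[0,0,0]],[-1,[0,0,0],[0,0,0]],[-1,[0,0,0],[0,0,0]],[-1,[0,0,0.04],[0,0,0]],[-1,[0,0,0.1],[0,0,0]],[-1,[0,0,0.2],[0,0,0]],[-1,[0,0,0.3],[0,0,0]],[-1,[0,0,0.4],[0,0,0]],[-1,[0,0,0.4],[0,0,0]]]'

```text
t: 5.4
tool_pos: [0.5422, -0.0901, 0.2076]
tool_rot: [1.737, 2.599, 0.008]
contact_force: [1.6, -0.3, 0.9]
opening: 0.0855
grip_force: 0.0
```

```bash
python3 - <<'E'
from h import *
im=ctrl.get_image("wrist");K,E=cal("wrist");o=ctrl.get_obs()
np.savez("w2.npz",im=im,K=K,E=E)
v=cv2.resize(im,(1536,1152),interpolation=cv2.INTER_CUBIC)
cv2.imwrite("pics/w2.png",cv2.cvtColor(cv2.resize(v,(800,600)),cv2.COLOR_RGB2BGR))
print(o["t"],o["tool_pos"],o["tool_rot"],o["contact_force"])
E
```

```text
5.45 [ 0.5407214  -0.0896921   0.20364006] [1.7393352  2.6033724  0.00557131] [0.49305866 0.14164352 0.5705398 ]
```

View pics/w2.png

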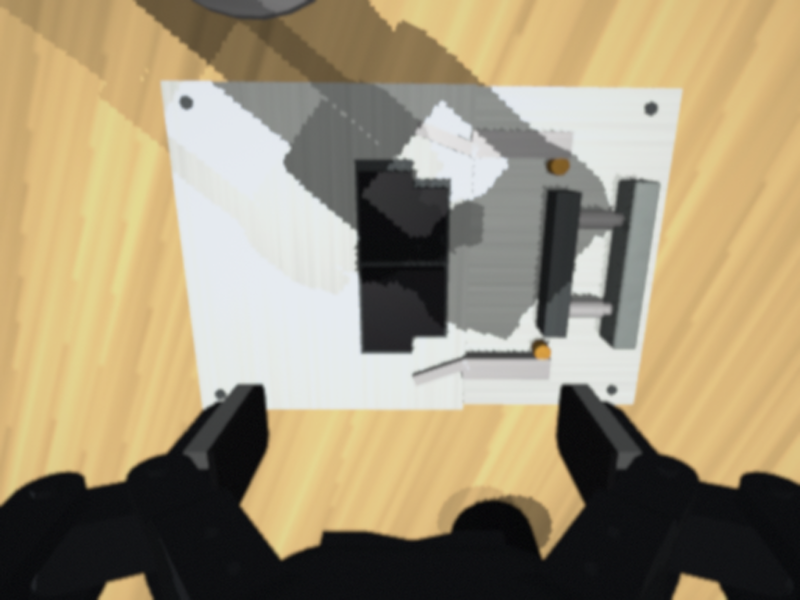

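The pad is now at about (357..450, 160..353). The dowels are at (558,165) and (541,350), and the cheek inner edges at rows about 155 and 354. I'll refit both from this view.

```bash
python3 - <<'E'
from h import *
d=np.load("w2.npz");im,K,E=d["im"],d["K"],d["E"]
M=np.array([(-190,110,28),(-190,-110,28),(130,110,20),(130,-110,20),(54,63,34),(54,-63,34),(0,-67.5,34),(0,-110,28)])/1e3
px=np.array([(163,81),(203,409),(682,88),(634,404),(558,165),(541,349),(465,354),(463,409)])/1.5625
f,r=fixfit(K,E,M,px);print(f,np.degrees(f[2]),r.round(1).tolist())
px=np.array([(358,353),(413,352),(447,336),(358,160),(413,160),(450,180)])/1.5625
def P(a): return np.array([(-27,-65+a,46),(6,-65+a,46),(27,-53+a,46),(-30,65,34),(6,65,34),(30,53,34)])/1e3
fn=lambda v:(proj(K,E,tf(v,P(7)))-px).ravel()
r=least_squares(fn,[.54,-.09,.39]);p=r.x;print(p,fn(p).reshape(-1,2).round(1).tolist(),infix(f,p[:3]))
q=[.5378,-.0893,f[2]];print("tcp when gripped",infix(f,q))
v=cv2.resize(im,(1536,1152),interpolation=cv2.INTER_CUBIC)[150:810,600:1150].copy()
v=np.clip(v.astype(float)*1.6,0,255).astype(np.uint8)
V=np.array([(-36,85,34),(0,67.5,34),(60,67.5,34),(54,63,34),(54,-63,34),(50,48,44),(50,-48,44),(-36,-85,34),(0,-67.5,34),(60,-67.5,34)])/1e3
for t,c in((proj(K,E,tf(f,V)),(0,200,0)),(proj(K,E,tf(p,P(7))),(255,0,0))):
    for a in t: cv2.circle(v,tuple(np.round(a*3-[600,150]).astype(int)),4,c,1)
cv2.imwrite("pics/w2o.png",cv2.cvtColor(v[:600],cv2.COLOR_RGB2BGR))
E
```

```text
[ 0.57569528 -0.0719266   0.39124197] 22.416513465170276 [[-6.3, -0.9], [-2.7, 1.6], [0.6, -2.8], [0.8, 0.5], [1.1, -1.2], [1.5, 3.0], [-0.2, 3.7], [-0.8, 1.1]]
[ 0.53675519 -0.08778195  0.38300448] [[2.4, 0.3], [-0.7, 1.1], [-1.7, 0.6], [-2.1, -1.0], [0.6, -0.5], [1.6, -0.1]] (array([-42.04385982,   0.19203429]), np.float64(-0.4719730984054001))
tcp when gripped (array([-41.65688466,  -1.60973278]), np.float64(0.0))
```

View pics/w2o.png

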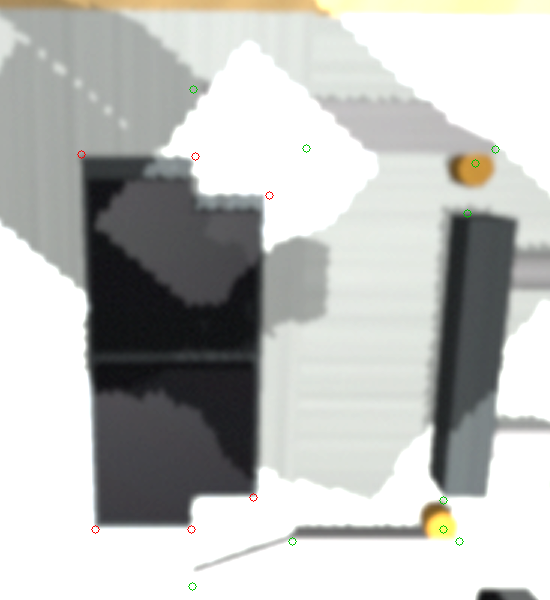

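The pad is centred between the cheeks to within about 1 mm, square to within about 0.5°, and lies at x of about -43. Next I'll turn the gripper for a two-finger push.

Call:
jog_arm --deltas '[[-1,[-0.139,-0.057,0],[0,0,-0.5]],[-1,[-0.139,-0.057,0],[0,0,-0.5]],[-1,[-0.139,-0.057,0],[0,0,-0.5]],[-1,[-0.139,-0.057,0],[0,0,-0.5]],[-1,[-0.139,-0.057,0],[0,0,-0.5]],[-1,[-0.139,-0.057,0],[0,0,-0.5]],[-1,[-0.139,-0.057,0],[0,0,-0.5]],[-1,[-0.139,-0.057,0],[0,0,-0.5]],[-1,[-0.139,-0.057,0],[0,0,-0.5]],[-1,[-0.139,-0.057,0],[0,0,-0.5]],[-1,[-0.139,-0.057,0],[0,0,-0.5]],[-1,[-0.139,-0.057,0],[0,0,-0.5]]]'

```text
t: 6.45
tool_pos: [0.4811, -0.1113, 0.1954]
tool_rot: [-3.058, -0.712, 0.004]
contact_force: [0.5, -0.1, -0.2]
opening: 0.0853
grip_force: 0.0
```

Call:
jog_arm --deltas '[[-1,[0,0,-0.08],[0,0,-0.02]],[-1,[0,0,-0.16],[0,0,-0.02]],[-1,[0,0,-0.24],[0,0,-0.02]],[-1,[0,0,-0.3],[0,0,-0.02]],[-1,[0,0,-0.34],[0,0,-0.02]],[-1,[0,0,-0.36],[0,0,-0.02]],[-1,[0,0,-0.37],[0,0,-0.02]],[-1,[0,0,-0.38],[0,0,-0.02]],[-1,[0,0,-0.38],[0,0,-0.02]]]'

```text
t: 7.2
tool_pos: [0.4821, -0.1118, 0.0453]
tool_rot: [-3.079, -0.625, -0.0]
contact_force: [-0.5, -0.0, 0.6]
opening: 0.0855
grip_force: 0.0
```

```bash
python3 - <<'E'
from h import *
o=ctrl.get_obs();m=R.from_rotvec(o["tool_rot"]).as_matrix()
print(o["t"],o["tool_pos"],np.degrees(np.arctan2(m[1,0],m[0,0])),m[:,2],o["contact_force"],infix([.57946,-.07192,.3911],[*o["tool_pos"][:2],0]))
E
```

```text
7.2 [ 0.48207931 -0.1117696   0.04528621] 22.950835697860157 [ 7.62573597e-05  3.61461261e-05 -9.99999996e-01] [-0.53965273 -0.03468814  0.61515003] (array([-105.21838995,    0.28149661]), np.float64(-22.408379367566496))
```

Call:
jog_arm --deltas '[[-1,[0,0,-0.01],[0,0,-0.003]],[-1,[0,0,-0.02],[0,0,-0.003]],[-1,[0,0,-0.03],[0,0,-0.003]],[-1,[0,0,-0.03],[0,0,-0.003]]]'

```text
t: 7.53
tool_pos: [0.4816, -0.1116, 0.0328]
tool_rot: [-3.081, -0.61, 0.001]
contact_force: [0.8, -0.3, 0.3]
opening: 0.0854
grip_force: 0.0
```

Call:
jog_arm --deltas '[[-1,[0,0,-0.005],[0,0,0]],[-1,[0,0,-0.01],[0,0,0]],[-1,[0,0,-0.015],[0,0,0]],[-1,[0,0,-0.015],[0,0,0]]]'

```text
t: 7.87
tool_pos: [0.4817, -0.1116, 0.0269]
tool_rot: [-3.081, -0.61, 0.001]
contact_force: [0.2, 0.5, -1.4]
opening: 0.0854
grip_force: 0.0
```

Call:
jog_arm --deltas '[[-1,[0.0115,0.0048,0.005],[0,0,0]],[-1,[0.023,0.0095,0.005],[0,0,0]],[-1,[0.0345,0.0143,0.005],[0,0,0]],[-1,[0.046,0.019,0.005],[0,0,0]],[-1,[0.0575,0.024,0.005],[0,0,0]],[-1,[0.069,0.0286,0.005],[0,0,0]],[-1,[0.0805,0.0333,0.005],[0,0,0]],[-1,[0.092,0.038,0.005],[0,0,0]],[-1,[0.1,0.0413,0.005],[0,0,0]],[-1,[0.1,0.0413,0.005],[0,0,0]]]'

```text
t: 8.7
tool_pos: [0.5217, -0.0954, 0.0293]
tool_rot: [3.081, 0.612, -0.004]
contact_force: [-4.0, -1.2, 3.3]
opening: 0.0857
grip_force: 2.1
```

```bash
python3 - <<'E'
from h import *
im=ctrl.get_image("wrist");K,E=cal("wrist");o=ctrl.get_obs()
np.savez("w3.npz",im=im,K=K,E=E)
cv2.imwrite("pics/w3.png",cv2.cvtColor(cv2.resize(im,(800,600),interpolation=cv2.INTER_CUBIC),cv2.COLOR_RGB2BGR))
print(o["t"],o["tool_pos"],o["contact_force"],infix([.57946,-.07192,.3911],[*o["tool_pos"][:2],0]))
E
```

```text
8.75 [ 0.52177087 -0.09535209  0.02931546] [-4.14503899 -1.42735294  2.74405946] (array([-62.26548411,   0.32868157]), np.float64(-22.408379367566496))
```

View pics/w3.png

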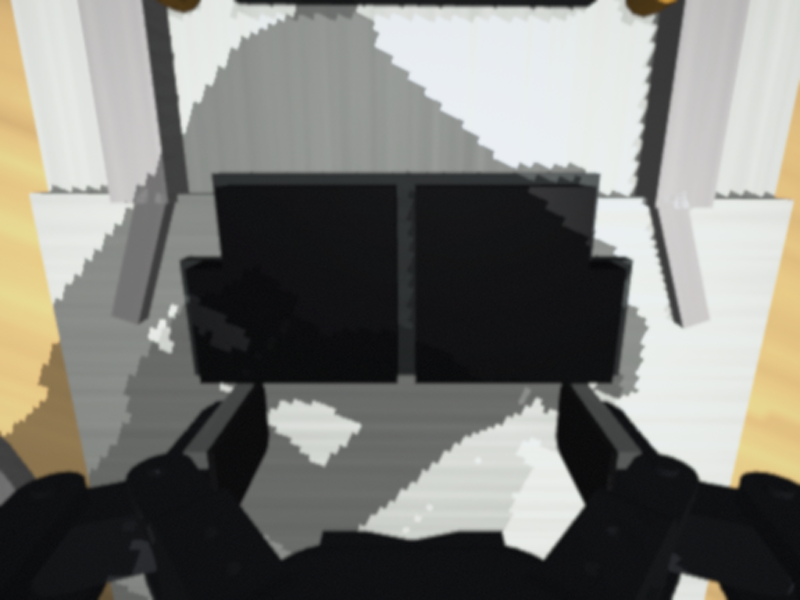

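The pad is square against both fingers and about 1.5 mm left of centre between the cheeks at columns 172 and 652. Its nose is at the lip, around row 195. I'll keep pushing.

Call:
jog_arm --deltas '[[-1,[0.0092,0.0038,0],[0,0,0]],[-1,[0.0185,0.0076,0],[0,0,0]],[-1,[0.0277,0.0114,0],[0,0,0]],[-1,[0.037,0.0153,0],[0,0,0]],[-1,[0.0462,0.019,0],[0,0,0]],[-1,[0.0555,0.0229,0],[0,0,0]],[-1,[0.0555,0.0229,0],[0,0,0]]]'

```text
t: 9.33
tool_pos: [0.5439, -0.0862, 0.0294]
tool_rot: [3.081, 0.611, -0.004]
contact_force: [-4.9, -1.5, 3.2]
opening: 0.0857
grip_force: 2.6
```

Call:
jog_arm --deltas '[[-1,[0.0092,0.0038,0],[0,0,0]],[-1,[0.0185,0.0076,0],[0,0,0]],[-1,[0.0277,0.0114,0],[0,0,0]],[-1,[0.0345,0.0143,0],[0,0,0]],[-1,[0.0345,0.0143,0],[0,0,0]]]'

```text
t: 9.75
tool_pos: [0.5582, -0.0799, 0.0288]
tool_rot: [-3.081, -0.611, 0.0]
contact_force: [-0.6, 0.4, -0.5]
opening: 0.0853
grip_force: 0.4
```

```bash
python3 - <<'E'
from h import *
im=ctrl.get_image("wrist");K,E=cal("wrist");o=ctrl.get_obs()
np.savez("w4.npz",im=im,K=K,E=E)
cv2.imwrite("pics/w4.png",cv2.cvtColor(cv2.resize(im,(800,600),interpolation=cv2.INTER_CUBIC),cv2.COLOR_RGB2BGR))
print(o["t"],o["tool_pos"],o["contact_force"],infix([.57946,-.07192,.3911],[*o["tool_pos"][:2],0]))
E
```

```text
9.8 [ 0.5582074  -0.07993289  0.02897578] [ 0.05633922 -0.90086141  0.09792101] (array([-22.7023782 ,   0.69376836]), np.float64(-22.408379367566496))
```

View pics/w4.png

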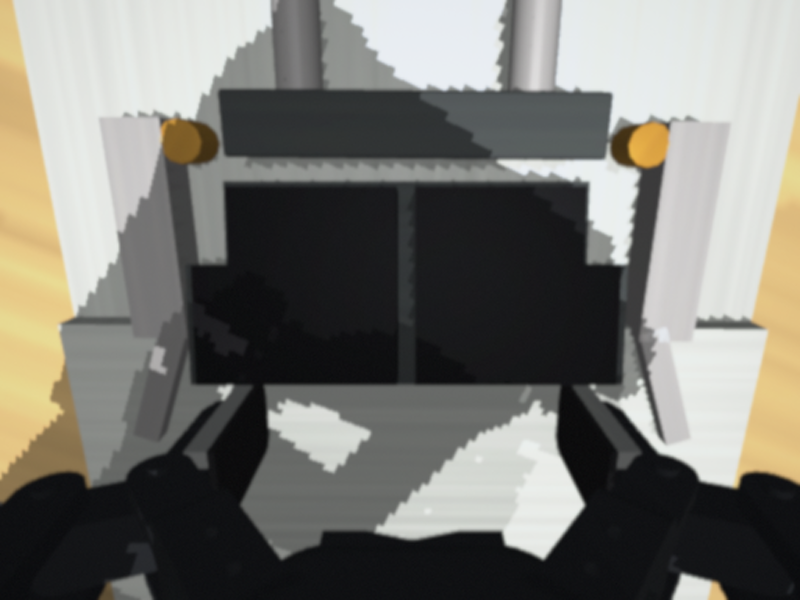

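The pad's nose is down in the pocket, between the dowels at (190,142) and (640,145), and close to the jaw at about row 160. It is square.

Call:
jog_arm --deltas '[[-1,[0.0046,0.0019,0],[0,0,0]],[-1,[0.0092,0.0038,0],[0,0,0]],[-1,[0.0139,0.0057,0],[0,0,0]],[-1,[0.0185,0.0076,0],[0,0,0]],[-1,[0.0231,0.0095,0],[0,0,0]],[-1,[0.0277,0.0114,0],[0,0,0]],[-1,[0.0277,0.0114,0],[0,0,0]]]'

```text
t: 10.38
tool_pos: [0.5679, -0.0759, 0.0286]
tool_rot: [-3.081, -0.61, 0.005]
contact_force: [-5.1, -2.7, -0.2]
opening: 0.0854
grip_force: 2.7
```

Call:
jog_arm --deltas '[[-1,[0.0023,0.001,0],[0,0,0]],[-1,[0.0046,0.0019,0],[0,0,0]],[-1,[0.0046,0.0019,0],[0,0,0]]]'

```text
t: 10.63
tool_pos: [0.5694, -0.0752, 0.0286]
tool_rot: [-3.081, -0.61, 0.006]
contact_force: [-6.5, -2.2, 0.2]
opening: 0.0856
grip_force: 3.3
```

Call:
jog_arm --deltas '[[-1,[0.0023,0.001,0],[0,0,0]],[-1,[0.0046,0.0019,0],[0,0,0]],[-1,[0.0046,0.0019,0],[0,0,0]]]'

```text
t: 10.88
tool_pos: [0.5711, -0.0746, 0.0286]
tool_rot: [-3.081, -0.61, 0.007]
contact_force: [-6.0, -3.7, -0.1]
opening: 0.0853
grip_force: 3.5
```

```bash
python3 - <<'E'
from h import *
im=ctrl.get_image("wrist");K,E=cal("wrist");o=ctrl.get_obs()
np.savez("w5.npz",im=im,K=K,E=E)
cv2.imwrite("pics/w5.png",cv2.cvtColor(cv2.resize(im,(800,600),interpolation=cv2.INTER_CUBIC),cv2.COLOR_RGB2BGR))
print(o["t"],o["tool_pos"],o["contact_force"],infix([.57946,-.07192,.3911],[*o["tool_pos"][:2],0]))
E
```

```text
10.9333 [ 0.57110842 -0.07454652  0.02853854] [-6.27572693 -2.97684067  0.56408839] (array([-8.72220189,  0.75547791]), np.float64(-22.408379367566496))
```

Call:
jog_arm --deltas '[[-1,[0.0023,0.001,0],[0,0,0]],[-1,[0.0046,0.0019,0],[0,0,0]],[-1,[0.0046,0.0019,0],[0,0,0]]]'

```text
t: 11.18
tool_pos: [0.5729, -0.0738, 0.0285]
tool_rot: [-3.081, -0.61, 0.007]
contact_force: [-6.5, -2.7, -0.6]
opening: 0.0855
grip_force: 3.7
```

Call:
jog_arm --deltas '[[-1,[0.0023,0.001,0],[0,0,0]],[-1,[0.0046,0.0019,0],[0,0,0]],[-1,[0.0046,0.0019,0],[0,0,0]]]'

```text
t: 11.43
tool_pos: [0.5746, -0.0731, 0.0285]
tool_rot: [-3.081, -0.61, 0.008]
contact_force: [-6.8, -2.6, -0.2]
opening: 0.0853
grip_force: 3.9
```

Call:
jog_arm --deltas '[[-1,[0,0,-0.0025],[0,0,0]],[-1,[0,0,-0.005],[0,0,0]],[-1,[0,0,-0.0075],[0,0,0]],[-1,[0,0,-0.01],[0,0,0]],[-1,[0,0,-0.01],[0,0,0]]]'

```text
t: 11.85
tool_pos: [0.5739, -0.0734, 0.024]
tool_rot: [-3.081, -0.61, 0.01]
contact_force: [-8.0, -3.5, 0.5]
opening: 0.0852
grip_force: 4.7
```

Call:
jog_arm --deltas '[[-1,[0,0,-0.0025],[0,0,0]],[-1,[0,0,-0.005],[0,0,0]],[-1,[0,0,-0.0075],[0,0,0]],[-1,[0,0,-0.01],[0,0,0]],[-1,[0,0,-0.01],[0,0,0]]]'

```text
t: 12.27
tool_pos: [0.5736, -0.0734, 0.0199]
tool_rot: [-3.081, -0.609, 0.011]
contact_force: [-8.7, -4.0, -0.2]
opening: 0.0851
grip_force: 5.0
```

```bash
python3 - <<'E'
from h import *
im=ctrl.get_image("wrist");K,E=cal("wrist");o=ctrl.get_obs()
np.savez("w6.npz",im=im,K=K,E=E)
print(o["t"],o["tool_pos"],o["contact_force"],infix([.57946,-.07192,.3911],[*o["tool_pos"][:2],0]))
for n in("w4","w5","w6"):
    g=np.load(n+".npz")["im"].max(2).astype(int)
    print(n,"col200",[ (r,g[r,190]) for r in range(30,260,3)])
    print(n,"row230",[ (c,g[225,c]) for c in list(range(105,140))+list(range(385,410))])
E
```

```text
12.3167 [ 0.57364769 -0.07335885  0.01989073] [-8.76981259 -4.14739299 -0.33333392] (array([-5.92191933,  0.88547987]), np.float64(-22.408379367566496))
w4 col200 [(30, np.int64(125)), (33, np.int64(125)), (36, np.int64(125)), (39, np.int64(125)), (42, np.int64(125)), (45, np.int64(125)), (48, np.int64(126)), (51, np.int64(126)), (54, np.int64(126)), (57, np.int64(76)), (60, np.int64(50)), (63, np.int64(51)), (66, np.int64(51)), (69, np.int64(52)), (72, np.int64(50)), (75, np.int64(50)), (78, np.int64(50)), (81, np.int64(51)), (84, np.int64(51)), (87, np.int64(51)), (90, np.int64(52)), (93, np.int64(52)), (96, np.int64(51)), (99, np.int64(52)), (102, np.int64(106)), (105, np.int64(119)), (108, np.int64(149)), (111, np.int64(149)), (114, np.int64(143)), (117, np.int64(59)), (120, np.int64(28)), (123, np.int64(23)), (126, np.int64(23)), (129, np.int64(25)), (132, np.int64(25)), (135, np.int64(23)), (138, np.int64(26)), (141, np.int64(25)), (144, np.int64(24)), (147, np.int64(25)), (150, np.int64(25)), (153, np.int64(24)), (156, np.int64(24)), (159, np.int64(25)), (162, np.int64(24)), (
[... 7043 characters left out ...]
3)), (132, np.int64(14)), (133, np.int64(14)), (134, np.int64(14)), (135, np.int64(18)), (136, np.int64(25)), (137, np.int64(29)), (138, np.int64(30)), (139, np.int64(30)), (385, np.int64(17)), (386, np.int64(17)), (387, np.int64(17)), (388, np.int64(18)), (389, np.int64(16)), (390, np.int64(18)), (391, np.int64(18)), (392, np.int64(18)), (393, np.int64(17)), (394, np.int64(19)), (395, np.int64(27)), (396, np.int64(40)), (397, np.int64(50)), (398, np.int64(66)), (399, np.int64(98)), (400, np.int64(123)), (401, np.int64(125)), (402, np.int64(109)), (403, np.int64(87)), (404, np.int64(69)), (405, np.int64(62)), (406, np.int64(60)), (407, np.int64(60)), (408, np.int64(60)), (409, np.int64(61))]
```

Call:
jog_arm --deltas '[[-1,[0,0,-0.0025],[0,0,0]],[-1,[0,0,-0.005],[0,0,0]],[-1,[0,0,-0.0075],[0,0,0]],[-1,[0,0,-0.009],[0,0,0]],[-1,[0,0,-0.009],[0,0,0]]]'

```text
t: 12.73
tool_pos: [0.5741, -0.074, 0.0186]
tool_rot: [3.081, 0.61, -0.011]
contact_force: [-15.7, -4.8, 11.7]
opening: 0.085
grip_force: 8.1
```

```bash
python3 - <<'E'
from h import *
f=[.57946,-.07192,.3911]
im=ctrl.get_image("wrist");K,E=cal("wrist");o=ctrl.get_obs()
np.savez("w7.npz",im=im,K=K,E=E)
print(o["t"],o["tool_pos"],o["contact_force"],infix(f,[*o["tool_pos"][:2],0])[0])
for n in("w4","w5","w6","w7"):
    d=np.load(n+".npz");g=d["im"].max(2).astype(float)
    c=g[:,185:195].mean(1); r=next(i for i in range(30,110) if c[i]<80); r=r-1+(c[r-1]-80)/(c[r-1]-c[r])
    rr=next(i for i in range(235,262) if c[i]>60); rr=rr-1+(60-c[rr-1])/(c[rr]-c[rr-1])
    jb=infix(f,ray(d["K"],d["E"],[(190,r)],.044)[0][:2].tolist()+[0])[0]
    pr=[infix(f,ray(d["K"],d["E"],[(190,rr)],z)[0][:2].tolist()+[0])[0][0].round(1) for z in(.038,.046,.052)]
    print(n,"jaw back x",jb[0].round(1),"pad lining rear x at z 38/46/52",pr)
E
```

```text
12.7833 [ 0.57410843 -0.07395675  0.01855805] [-15.93847824  -4.56336108  11.39462328] [-5.72389703  0.15709812]
w4 jaw back x 65.4 pad lining rear x at z 38/46/52 [np.float64(-15.0), np.float64(-11.2), np.float64(-8.3)]
w5 jaw back x 73.4 pad lining rear x at z 38/46/52 [np.float64(-0.7), np.float64(3.2), np.float64(6.1)]
w6 jaw back x 78.6 pad lining rear x at z 38/46/52 [np.float64(5.8), np.float64(9.8), np.float64(12.7)]
w7 jaw back x 78.7 pad lining rear x at z 38/46/52 [np.float64(6.0), np.float64(10.0), np.float64(13.0)]
```

Call:
jog_arm --deltas '[[-1,[-0.0023,-0.001,0],[0,0,0]],[-1,[-0.0046,-0.0019,0.001],[0,0,0]],[-1,[-0.0069,-0.0029,0.002],[0,0,0]],[-1,[-0.0092,-0.0038,0.003],[0,0,0]],[-1,[-0.0139,-0.0057,0.005],[0,0,0]],[-1,[-0.0231,-0.0095,0.008],[0,0,0]],[-1,[-0.0462,-0.019,0.01],[0,0,0]],[-1,[-0.0462,-0.019,0.03],[0,0,0]],[-1,[-0.0462,-0.019,0.1],[0,0,0]],[-1,[-0.0462,-0.019,0.2],[0,0,0]],[-1,[-0.0462,-0.019,0.25],[0,0,0]],[-1,[-0.0462,-0.019,0.25],[0,0,0]]]'

```text
t: 13.78
tool_pos: [0.5619, -0.0815, 0.1252]
tool_rot: [3.076, 0.609, 0.017]
contact_force: [1.3, -0.1, -0.0]
opening: 0.0855
grip_force: 0.0
```

Call:
jog_arm --deltas '[[-1,[0,0,0],[0,0,0]],[-1,[0,0,0],[0,0,0]],[-1,[0,0,0],[0,0,0]],[-1,[0,0,0],[0,0,0]]]'

```text
t: 14.12
tool_pos: [0.5566, -0.08, 0.1157]
tool_rot: [-3.08, -0.61, 0.005]
contact_force: [0.1, -0.1, 0.6]
opening: 0.0856
grip_force: 0.0
```

```bash
python3 - <<'E'
from h import *
f=[.57946,-.07192,.3911]
im=ctrl.get_image("wrist");K,E=cal("wrist");o=ctrl.get_obs()
np.savez("w8.npz",im=im,K=K,E=E)
print(o["t"],o["tool_pos"],o["contact_force"])
H=np.hstack
a=cv2.resize(im,(1024,768),interpolation=cv2.INTER_CUBIC)[0:600,130:930]
s=ctrl.get_image("side")
b=np.clip(a.astype(float)*1.3,0,255).astype(np.uint8)
b[:150,:200]=cv2.resize(s[140:215,205:345],(200,150),interpolation=cv2.INTER_CUBIC)
cv2.imwrite("pics/w8.png",cv2.cvtColor(b,cv2.COLOR_RGB2BGR))
E
```

```text
14.1667 [ 0.55682652 -0.08006312  0.11593586] [-0.31558252 -0.33232624  0.20103756]
```

View pics/w8.png

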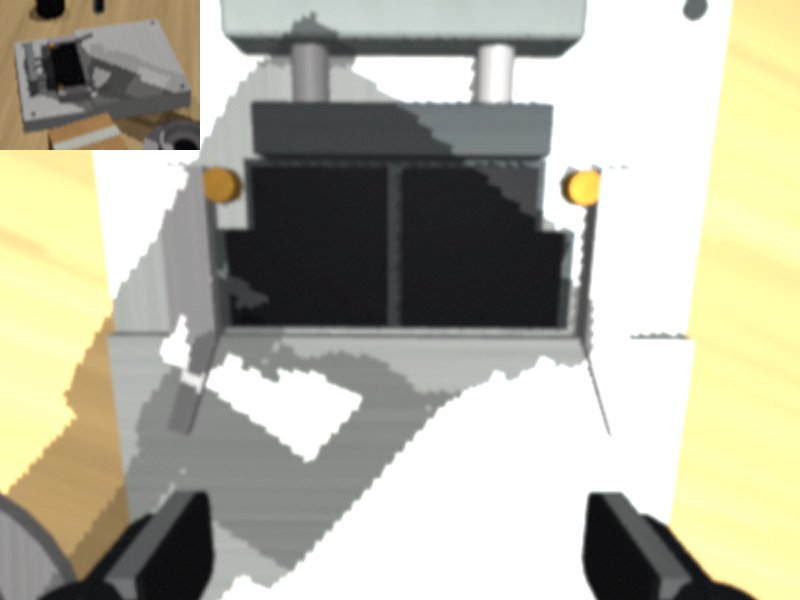

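The final view shows the pad inside the pocket. The lip is at row 336, the lining spans rows 163 to 326, and the jaw sits on the pad's nose at row 156. I'll check that numerically.

```bash
python3 - <<'E'
from h import *
d=np.load("w8.npz");im,K=d["im"],d["K"];E=d["E"]
f=[.57946,-.07192,.3911]
g=lambda c,r,z:infix(f,[*ray(K,E,[((c+130)/2,r/2)],z)[0][:2],0])[0].round(1).tolist()
print("lip",g(240,336,.028),g(560,336,.028))
for z in(.038,.046): print("lining rear",z,g(240,326,z),g(550,326,z),"front",g(260,164,z),g(530,164,z))
print("jaw back top",g(300,103,.044),g(500,103,.044),"dowels",g(222,186,.034),g(583,188,.034),"cheeks",g(212,250,.034),g(590,250,.034),"plate sides",g(219,290,.026),g(577,290,.026))
gr=im.max(2).astype(float)
for c in(185,200,235,255,300,320,335):
    s=gr[70:175,c]; print(c,"front/rear rows",[int(70+i) for i in np.where(np.abs(np.diff(s))>12)[0]])
E
```

```text
lip [0.2, 58.2] [0.3, -61.2]
lining rear 0.038 [5.9, 55.4] [6.0, -54.8] front [60.3, 45.0] [60.4, -44.4]
lining rear 0.046 [7.4, 53.4] [7.6, -52.8] front [59.8, 43.3] [59.9, -42.8]
jaw back top [78.0, 30.1] [78.1, -32.7] dowels [53.4, 59.2] [52.9, -63.7] cheeks [32.1, 64.4] [32.2, -67.9] plate sides [17.0, 65.3] [17.2, -66.7]
185 front/rear rows [112, 113, 114, 115, 161, 162, 163]
200 front/rear rows [161, 162, 163]
235 front/rear rows [161, 162, 163, 164, 166, 168]
255 front/rear rows [162, 163, 164, 166, 168, 169]
300 front/rear rows [76, 77, 79, 82, 83, 162, 163, 164, 166, 168, 169]
320 front/rear rows [76, 77, 162, 163, 164, 166, 168, 169]
335 front/rear rows [78, 104, 114, 115, 162, 163, 164, 169]
```

```bash
python3 - <<'E'
from h import *
f=[.57946,-.07192,.3911]
im=ctrl.get_image("wrist");K,E=cal("wrist");im=im.astype(int)
print(ctrl.get_obs()["tool_pos"])
for c in(190,235,300,330): print(c,[tuple(im[r,c]) for r in range(160,173)].__repr__().replace("np.int64",""))
print("nose",[tuple(im[r,250]) for r in range(74,88)].__repr__().replace("np.int64",""))
g=lambda r,z:infix(f,[*ray(K,E,[(250,r)],z)[0][:2],0])[0][0].round(1)
for r in (160,163,165,167,168,170): print(r,[g(r,z) for z in(.02,.026,.028,.038)])
c=im[:,240].max(1);print("jaw/housing col240",[(r,int(c[r])) for r in range(0,84,2)])
print("z48 row 18,24",g(18,.048),g(24,.048),g(51,.044))
E
```

```text
[ 0.55724998 -0.08016933  0.11650095]
190 [((13), (13), (14)), ((14), (15), (16)), ((24), (26), (27)), ((48), (50), (49)), ((77), (79), (78)), ((96), (98), (96)), ((96), (97), (95)), ((88), (90), (88)), ((90), (92), (90)), ((98), (100), (98)), ((102), (103), (102)), ((103), (104), (103)), ((103), (105), (103))]
235 [((19), (20), (21)), ((20), (21), (21)), ((28), (30), (30)), ((58), (60), (59)), ((99), (102), (100)), ((127), (130), (127)), ((126), (128), (125)), ((107), (110), (108)), ((102), (105), (102)), ((118), (121), (117)), ((133), (136), (132)), ((139), (142), (138)), ((139), (142), (138))]
300 [((20), (21), (22)), ((19), (20), (21)), ((24), (26), (26)), ((41), (43), (44)), ((75), (77), (76)), ((109), (112), (110)), ((124), (127), (124)), ((116), (118), (115)), ((103), (105), (102)), ((113), (115), (112)), ((133), (135), (132)), ((142), (145), (141)), ((144), (146), (143))]
330 [((19), (20), (21)), ((20), (20), (21)), ((22), (21), (23)), ((36), (37), (37)), ((65), (67), (67)), ((98), (100), (98)), ((118), (121), (118)), ((117), (119), (116)), ((103), (105), (102)), ((107), (109
[... 593 characters left out ...]
float64(-0.3), np.float64(0.9), np.float64(1.3), np.float64(3.4)]
168 [np.float64(-1.1), np.float64(0.1), np.float64(0.6), np.float64(2.6)]
170 [np.float64(-2.7), np.float64(-1.4), np.float64(-1.0), np.float64(1.2)]
jaw/housing col240 [(0, 160), (2, 160), (4, 162), (6, 162), (8, 164), (10, 165), (12, 166), (14, 165), (16, 157), (18, 127), (20, 77), (22, 57), (24, 51), (26, 47), (28, 68), (30, 109), (32, 132), (34, 172), (36, 161), (38, 151), (40, 151), (42, 151), (44, 152), (46, 151), (48, 151), (50, 144), (52, 84), (54, 53), (56, 54), (58, 54), (60, 52), (62, 52), (64, 53), (66, 54), (68, 55), (70, 55), (72, 54), (74, 54), (76, 50), (78, 34), (80, 35), (82, 39)]
z48 row 18,24 96.5 93.3 78.8
```

The pad is flat and square, but it still sits about 3 mm forward of the lip with the jaw at about 12.7 mm, so it is held by friction. I'll rest the open fingertips lightly on the lining and ease it back to the lip.

Call:
jog_arm --deltas '[[-1,[0.06,0.022,0],[0,0,0]],[-1,[0.11,0.042,-0.04],[0,0,0]],[-1,[0.11,0.042,-0.1],[0,0,0]],[-1,[0.11,0.042,-0.15],[0,0,0]],[-1,[0.11,0.042,-0.18],[0,0,0]],[-1,[0.11,0.042,-0.2],[0,0,0]],[-1,[0.11,0.042,-0.206],[0,0,0]],[-1,[0.11,0.042,-0.206],[0,0,0]]]'

```text
t: 14.93
tool_pos: [0.6016, -0.0636, 0.035]
tool_rot: [-3.081, -0.61, 0.001]
contact_force: [0.7, -0.7, 0.3]
opening: 0.0855
grip_force: 0.0
```

Call:
jog_arm --deltas '[[-1,[0,0,-0.004],[0,0,0]],[-1,[0,0,-0.008],[0,0,0]],[-1,[0,0,-0.012],[0,0,0]],[-1,[0,0,-0.012],[0,0,0]]]'

```text
t: 15.27
tool_pos: [0.6022, -0.0637, 0.031]
tool_rot: [3.081, 0.61, 0.001]
contact_force: [0.1, -0.2, -0.3]
opening: 0.0854
grip_force: 0.0
```

Call:
jog_arm --deltas '[[-1,[0,0,-0.0025],[0,0,0]],[-1,[0,0,-0.005],[0,0,0]],[-1,[0,0,-0.0075],[0,0,0]],[-1,[0,0,-0.0075],[0,0,0]]]'

```text
t: 15.6
tool_pos: [0.6017, -0.0635, 0.0272]
tool_rot: [-3.081, -0.611, 0.001]
contact_force: [-0.4, 0.4, 0.2]
opening: 0.0853
grip_force: 0.0
```

Call:
jog_arm --deltas '[[-1,[0,0,-0.0025],[0,0,0]],[-1,[0,0,-0.005],[0,0,0]],[-1,[0,0,-0.005],[0,0,0]]]'

```text
t: 15.85
tool_pos: [0.6017, -0.0635, 0.0252]
tool_rot: [-3.082, -0.611, 0.001]
contact_force: [-0.1, 0.8, -0.0]
opening: 0.0855
grip_force: 0.0
```

Call:
jog_arm --deltas '[[-1,[0,0,-0.0025],[0,0,0]],[-1,[0,0,-0.005],[0,0,0]],[-1,[0,0,-0.005],[0,0,0]]]'

```text
t: 16.1
tool_pos: [0.602, -0.0636, 0.0249]
tool_rot: [-3.082, -0.611, 0.001]
contact_force: [-4.3, 1.4, 8.3]
opening: 0.0852
grip_force: 3.8
```

Call:
jog_arm --deltas '[[-1,[0,0,-0.0025],[0,0,0]],[-1,[0,0,-0.004],[0,0,0]],[-1,[0,0,-0.004],[0,0,0]]]'

```text
t: 16.35
tool_pos: [0.602, -0.0636, 0.0248]
tool_rot: [-3.081, -0.611, 0.002]
contact_force: [-9.2, 1.8, 15.8]
opening: 0.0856
grip_force: 8.2
```

Call:
jog_arm --deltas '[[-1,[-0.0023,-0.001,0],[0,0,0]],[-1,[-0.0046,-0.0019,0],[0,0,0]],[-1,[-0.0069,-0.0029,0],[0,0,0]],[-1,[-0.0092,-0.0038,0],[0,0,0]],[-1,[-0.0116,-0.0048,0],[0,0,0]],[-1,[-0.0116,-0.0048,0],[0,0,0]]]'

```text
t: 16.85
tool_pos: [0.6005, -0.065, 0.0249]
tool_rot: [3.082, 0.609, 0.012]
contact_force: [2.6, 3.0, 6.7]
opening: 0.0852
grip_force: 3.4
```

```bash
cat >> h.py <<'E'
def jawchk(tag):
    f=[.57946,-.07192,.3911]
    im=ctrl.get_image("wrist");K,E=cal("wrist");o=ctrl.get_obs();np.savez(tag+".npz",im=im,K=K,E=E)
    print(o["t"],o["tool_pos"].round(4),o["contact_force"].round(1),infix(f,[*o["tool_pos"][:2],0])[0].round(1))
    X=lambda c,r,z:infix(f,[*ray(K,E,[(c,r)],z)[0][:2],0])[0][0].round(1)
    for c in(170,190,200,300,330):
        s=im.max(2)[:,c-2:c+3].astype(float).mean(1); e=np.where(np.abs(np.diff(s))>8)[0]
        print(c,[(int(r),int(s[r-2]),int(s[r+3]),X(c,r+.5,.044),X(c,r+.5,.038)) for r in e if r<300 and (r-1 not in e)])
E
python3 -c "
from h import *
jawchk('w9')"
```

```text
16.9 [ 0.6005 -0.065   0.0249] [3.  3.1 6.5] [22.1 -1.6]
170 [(21, 235, 166, np.float64(121.2), np.float64(122.6)), (48, 146, 91, np.float64(112.4), np.float64(113.4)), (97, 69, 106, np.float64(95.5), np.float64(95.6)), (135, 150, 45, np.float64(81.3), np.float64(80.7)), (180, 50, 12, np.float64(63.3), np.float64(61.9)), (293, 23, 92, np.float64(11.1), np.float64(7.1))]
190 [(13, 225, 146, np.float64(123.7), np.float64(125.2)), (42, 147, 98, np.float64(114.4), np.float64(115.4)), (96, 78, 111, np.float64(95.8), np.float64(96.0)), (139, 119, 55, np.float64(79.8), np.float64(79.1)), (180, 50, 12, np.float64(63.3), np.float64(61.9)), (293, 29, 94, np.float64(11.0), np.float64(7.1))]
200 [(8, 227, 146, np.float64(125.3), np.float64(126.9)), (49, 150, 85, np.float64(112.1), np.float64(113.0)), (98, 63, 82, np.float64(95.1), np.float64(95.2)), (139, 87, 39, np.float64(79.8), np.float64(79.1)), (180, 51, 13, np.float64(63.3), np.float64(61.9)), (293, 30, 187, np.float64(11.0), np.float64(7.1)), (299, 205, 119, np.float64(7.9), np.float64(3.8))]
300 [(48, 238, 153, np.float64(112.4), np.floa
[... 153 characters left out ...]
.float64(96.3)), (98, 99, 108, np.float64(95.1), np.float64(95.2)), (106, 119, 146, np.float64(92.2), np.float64(92.1)), (136, 145, 39, np.float64(80.9), np.float64(80.3)), (180, 52, 15, np.float64(63.3), np.float64(61.9)), (293, 12, 153, np.float64(11.0), np.float64(7.0))]
330 [(41, 240, 175, np.float64(114.7), np.float64(115.8)), (49, 142, 108, np.float64(112.1), np.float64(113.0)), (52, 123, 144, np.float64(111.1), np.float64(112.0)), (93, 164, 121, np.float64(96.9), np.float64(97.1)), (113, 200, 143, np.float64(89.6), np.float64(89.4)), (140, 117, 52, np.float64(79.4), np.float64(78.7)), (181, 51, 13, np.float64(62.9), np.float64(61.4)), (293, 20, 160, np.float64(11.0), np.float64(7.0))]
```

Call:
jog_arm --deltas '[[-1,[0,0,-0.002],[0,0,0]],[-1,[0,0,-0.004],[0,0,0]],[-1,[-0.0046,-0.0019,-0.004],[0,0,0]],[-1,[-0.0092,-0.0038,-0.004],[0,0,0]],[-1,[-0.0139,-0.0057,-0.004],[0,0,0]],[-1,[-0.0139,-0.0057,-0.004],[0,0,0]]]'

```text
t: 17.4
tool_pos: [0.5968, -0.0676, 0.025]
tool_rot: [3.081, 0.608, 0.018]
contact_force: [4.6, 3.1, 9.7]
opening: 0.0854
grip_force: 5.1
```

```bash
python3 -c "
from h import *
jawchk('w10');print(ctrl.get_obs()['wrist_torque'])" | cut -c1-700
```

```text
17.45 [ 0.5967 -0.0675  0.0249] [4.  4.  9.9] [17.6 -2.5]
170 [(23, 236, 204, np.float64(116.1), np.float64(117.5)), (26, 223, 149, np.float64(115.2), np.float64(116.5)), (35, 119, 84, np.float64(112.3), np.float64(113.4)), (84, 66, 89, np.float64(95.6), np.float64(96.0)), (125, 133, 56, np.float64(80.6), np.float64(80.2)), (169, 50, 12, np.float64(63.3), np.float64(62.1)), (285, 17, 59, np.float64(10.7), np.float64(6.9))]
190 [(6, 232, 198, np.float64(121.5), np.float64(123.2)), (30, 145, 105, np.float64(113.9), np.float64(115.1)), (84, 71, 98, np.float64(95.6), np.float64(96.0)), (128, 113, 48, np.float64(79.5), np.float64(79.0)), (169, 51, 13, np.float64(63.3), np.float64(62.1)), (284, 31, 145, np.float64(11.2), np.float64(7.4)), (296, 207, 119, np.float64(5.0), np.float64(1.0))]
200 [(3, 228, 175, np.float64(122.5), np.float64(124.1)), (10, 185, 148, np.float64(120.3), np.float64(121.8)), (35, 148, 91, np.float64(112.3), np.float64(113.4)), (86, 54, 96, np.float64(94.9), np.float64(95.2)), (95, 101, 124, np.float64(91.7), np.float64(91.8)), (100, 124, 103, np.float64(89.9), np.fl
[... 506 characters left out ...]
loat64(80.2), np.float64(79.8)), (170, 51, 12, np.float64(62.8), np.float64(61.6)), (285, 13, 95, np.float64(10.5), np.float64(6.8)), (292, 107, 195, np.float64(6.9), np.float64(3.0))]
330 [(30, 237, 166, np.float64(113.9), np.float64(115.1)), (36, 164, 121, np.float64(111.9), np.float64(113.1)), (39, 141, 149, np.float64(110.9), np.float64(112.0)), (80, 163, 120, np.float64(97.0), np.float64(97.4)), (85, 120, 196, np.float64(95.2), np.float64(95.6)), (119, 223, 154, np.float64(82.8), np.float64(82.6)), (129, 121, 51, np.float64(79.0), np.float64(78.6)), (170, 51, 12, np.float64(62.8), np.float64(61.6)), (284, 12, 128, np.float64(11.0), np.float64(7.2))]
[ 0.97162398 -0.53827954 -0.21853384]
```

The pad did not follow: the fingertips slid, because pressing adds as much friction as it gives drag. I'll drag the jaw bar from its top instead, which pushes the pad's nose back without loading the pad.

Call:
jog_arm --deltas '[[-1,[0,0,0.02],[0,0,0]],[-1,[0,0,0.06],[0,0,0]],[-1,[0,0,0.12],[0,0,0]],[0,[0,0,0.14],[0,0,0]],[1,[0,0,0.14],[0,0,0]],[1,[0,0,0.14],[0,0,0]],[1,[0,0,0.14],[0,0,0]],[1,[0,0,0.14],[0,0,0]],[1,[0,0,0.14],[0,0,0]],[1,[0,0,0.14],[0,0,0]],[1,[0,0,0.14],[0,0,0]]]'

```text
t: 18.37
tool_pos: [0.5913, -0.0677, 0.0756]
tool_rot: [-3.081, -0.61, 0.002]
contact_force: [0.2, -1.1, -0.1]
opening: -0.0001
grip_force: 0.0
```

```bash
python3 -c "
from h import *
jawchk('w11');o=ctrl.get_obs();print(o['opening']);m=R.from_rotvec(o['tool_rot']).as_matrix();print(m.round(3))
f=[.57946,-.07192,.3911];t=tf(f,[.071,-.001,0])[0][:2];print('shift/0.4',(t-o['tool_pos'][:2])/.4)" | cut -c1-400
```

```text
18.4167 [ 0.5915 -0.0677  0.0758] [ 0.5  0.4 -0.7] [12.7 -0.7]
170 [(42, 209, 134, np.float64(113.4), np.float64(114.4)), (76, 92, 57, np.float64(97.2), np.float64(97.7)), (80, 65, 109, np.float64(95.3), np.float64(95.6)), (84, 100, 140, np.float64(93.3), np.float64(93.6)), (145, 131, 91, np.float64(61.4), np.float64(60.6)), (154, 88, 131, np.float64(56.4), np.float64(55.4)), (173, 111, 49, np.float64(45.5), np.float64(44.2)), (232, 34, 89, np.float64(9.3), n
190 [(23, 237, 176, np.float64(122.1), np.float64(123.4)), (44, 149, 88, np.float64(112.5), np.float64(113.5)), (77, 89, 54, np.float64(96.8), np.float64(97.2)), (80, 65, 105, np.float64(95.3), np.float64(95.7)), (85, 105, 145, np.float64(92.8), np.float64(93.1)), (110, 148, 51, np.float64(80.1), np.float64(80.0)), (143, 48, 15, np.float64(62.5), np.float64(61.7)), (216, 15, 39, np.float64(19.5), 
200 [(17, 224, 152, np.float64(124.8), np.float64(126.2)), (39, 149, 120, np.float64(114.8), np.float64(115.9)), (44, 120, 86, np.float64(112.5), np.float64(113.5)), (76, 92, 64, np.float64(97.3), np.float64(97.7)), (79, 72, 95, np.flo
[... 398 characters left out ...]
np.float64(79.6), np.float64(79.5)), (144, 49, 15, np.float64(62.0), np.float64(61.2)), (232, 14, 97, np.float64(9.4), np.float64(6.8)), (270, 215, 136, np.float64(-16.
330 [(45, 239, 138, np.float64(112.1), np.float64(113.1)), (76, 168, 110, np.float64(97.3), np.float64(97.8)), (81, 110, 208, np.float64(94.9), np.float64(95.2)), (104, 242, 165, np.float64(83.3), np.float64(83.2)), (111, 147, 51, np.float64(79.7), np.float64(79.5)), (144, 49, 16, np.float64(62.0), np.float64(61.2)), (233, 41, 136, np.float64(8.8), np.float64(6.1)), (276, 239, 105, np.float64(-20.
-0.00015300939693862602
[[ 0.924  0.381 -0.001]
 [ 0.381 -0.924  0.   ]
 [-0.001 -0.    -1.   ]]
shift/0.4 [0.13506115 0.0547668 ]
```

```bash
python3 - <<'E'
from h import *
f=[.57946,-.07192,.3911]
for n,dow in(("w4",[(190,142),(640,145)]),("w8",None)):
    d=np.load(n+".npz");im,K,E=d["im"],d["K"],d["E"]
    X=lambda c,r,z:infix(f,[*ray(K,E,[(c,r)],z)[0][:2],0])[0].round(1)
    hsv=cv2.cvtColor(im,cv2.COLOR_RGB2HSV)
    m=((hsv[...,0]>10)&(hsv[...,0]<24)&(hsv[...,1]>150)).astype(np.uint8)
    m[:, :80]=0;m[:,440:]=0
    nn,lab,st,ce=cv2.connectedComponentsWithStats(m)
    for i in range(1,nn):
        if st[i,4]>60: print(n,"dowel blob",st[i].tolist(),ce[i].round(1),X(*ce[i],.034))
    g=im.max(2).astype(float)
    for c in(170,200,240,300,320):
        s=g[:,c-2:c+3].mean(1)
        e=[r for r in range(10,110) if abs(s[r+1]-s[r])>6 and abs(s[r+1]-s[r])>=max(abs(s[r]-s[r-1]),abs(s[r+2]-s[r+1]))]
        print(n,c,[(r,int(s[r-2]),int(s[r+3]),X(c,r+1,.044)[0]) for r in e])
E
```

```text
w4 dowel blob [104, 77, 35, 27, 760] [120.   90.3] [53.8 58.7]
w4 dowel blob [392, 79, 35, 28, 775] [410.3  92.6] [ 53.  -62.1]
w4 170 [(16, 232, 170, np.float64(78.7)), (56, 145, 49, np.float64(65.3)), (100, 48, 110, np.float64(49.5)), (106, 111, 147, np.float64(47.2))]
w4 200 [(56, 99, 49, np.float64(65.3)), (100, 49, 112, np.float64(49.5)), (105, 112, 149, np.float64(47.6))]
w4 240 [(31, 239, 169, np.float64(73.8)), (38, 176, 145, np.float64(71.5)), (57, 142, 50, np.float64(65.0)), (100, 50, 109, np.float64(49.5)), (107, 113, 149, np.float64(46.9))]
w4 300 [(55, 237, 97, np.float64(65.7)), (57, 193, 86, np.float64(65.0)), (83, 92, 57, np.float64(55.8)), (101, 50, 108, np.float64(49.2)), (108, 115, 146, np.float64(46.5))]
w4 320 [(14, 148, 210, np.float64(79.4)), (18, 211, 172, np.float64(78.1)), (20, 202, 158, np.float64(77.5)), (22, 182, 160, np.float64(76.8)), (25, 158, 209, np.float64(75.8)), (33, 194, 142, np.float64(73.2)), (37, 149, 119, np.float64(71.8)), (41, 120, 171, np.float64(70.5)), (47, 165, 123, np.float64(68.4)), (52, 123, 180, np.float64(66.7)), (57, 180, 85, np.f
[... 777 characters left out ...]
50, 53, np.float64(78.3)), (76, 53, 33, np.float64(63.0))]
w8 300 [(18, 147, 56, np.float64(96.3)), (27, 55, 194, np.float64(91.4)), (31, 174, 174, np.float64(89.1)), (34, 181, 204, np.float64(87.5)), (37, 188, 185, np.float64(85.8)), (41, 192, 151, np.float64(83.5)), (45, 151, 173, np.float64(81.2)), (50, 173, 91, np.float64(78.4)), (77, 99, 70, np.float64(62.4)), (79, 73, 69, np.float64(61.2)), (83, 77, 26, np.float64(58.8))]
w8 320 [(18, 150, 64, np.float64(96.3)), (22, 69, 143, np.float64(94.2)), (28, 147, 172, np.float64(90.8)), (50, 190, 93, np.float64(78.4)), (77, 99, 63, np.float64(62.4)), (79, 76, 68, np.float64(61.2)), (82, 63, 58, np.float64(59.4)), (99, 58, 24, np.float64(48.9))]
```

Call:
jog_arm --deltas '[[1,[0.07,0.03,0],[0,0,0]],[1,[0.135,0.055,0],[0,0,0]],[1,[0.135,0.055,-0.02],[0,0,0]],[1,[0.135,0.055,-0.04],[0,0,0]],[1,[0.135,0.055,-0.06],[0,0,0]],[1,[0.135,0.055,-0.07],[0,0,0]],[1,[0.135,0.055,-0.07],[0,0,0]]]'

```text
t: 19.0
tool_pos: [0.6434, -0.0458, 0.0458]
tool_rot: [-3.08, -0.609, 0.006]
contact_force: [-0.1, 0.5, -0.6]
opening: -0.0002
grip_force: 0.0
```

Call:
jog_arm --deltas '[[1,[0,0,-0.003],[0,0,0]],[1,[0,0,-0.006],[0,0,0]],[1,[0,0,-0.009],[0,0,0]],[1,[0,0,-0.009],[0,0,0]]]'

```text
t: 19.33
tool_pos: [0.6457, -0.0459, 0.0449]
tool_rot: [3.082, 0.61, 0.001]
contact_force: [-0.0, -0.2, 0.6]
opening: 0.0003
grip_force: 0.0
```

Call:
jog_arm --deltas '[[1,[0,0,-0.003],[0,0,0]],[1,[0,0,-0.005],[0,0,0]],[1,[0,0,-0.007],[0,0,0]],[1,[0,0,-0.007],[0,0,0]]]'

```text
t: 19.67
tool_pos: [0.6462, -0.0459, 0.044]
tool_rot: [3.081, 0.611, 0.0]
contact_force: [-4.6, 0.2, 8.8]
opening: -0.0001
grip_force: 4.4
```

Call:
jog_arm --deltas '[[1,[-0.0023,-0.001,-0.001],[0,0,0]],[1,[-0.0046,-0.0019,-0.002],[0,0,0]],[1,[-0.0069,-0.0029,-0.003],[0,0,0]],[1,[-0.0092,-0.0038,-0.003],[0,0,0]],[1,[-0.0116,-0.0048,-0.003],[0,0,0]],[1,[-0.0139,-0.0057,-0.003],[0,0,0]],[1,[-0.0162,-0.0067,-0.003],[0,0,0]],[1,[-0.0162,-0.0067,-0.003],[0,0,0]]]'

```text
t: 20.33
tool_pos: [0.6425, -0.0478, 0.044]
tool_rot: [3.081, 0.61, 0.012]
contact_force: [2.3, 3.4, 5.6]
opening: 0.0004
grip_force: 3.3
```

```bash
cat >> h.py <<'E'
def jaw2(tag):
    f=[.57946,-.07192,.3911]
    im=ctrl.get_image("wrist");K,E=cal("wrist");o=ctrl.get_obs();np.savez(tag+".npz",im=im,K=K,E=E)
    print(o["t"],o["tool_pos"].round(4),o["contact_force"].round(1),infix(f,[*o["tool_pos"][:2],0])[0].round(1))
    g=im.max(2).astype(float)
    def edge(c,x0,x1,y,z,sign):  # strongest edge along fixture x between x0,x1 (mm)
        xs=np.arange(x0,x1,.25);q=proj(K,E,tf(f,np.c_[xs,np.full_like(xs,y),np.full_like(xs,z)]/1e3)).astype(np.float32)
        v=cv2.remap(g.astype(np.float32),q[:,:1],q[:,1:],cv2.INTER_LINEAR).ravel();v=cv2.blur(v[:,None],(1,5)).ravel()
        d=sign*np.diff(v);i=d[:].argmax();return xs[i].round(1),d[i].round(1)
    for y in(-35,-20,20,35): print(y,"housing",edge(0,90,102,y,48,1),"jaw back",edge(0,66,86,y,44,1),"lining rear",edge(0,-2,14,y,38,-1))
E
python3 -c "
from h import *
jaw2('w12')"
```

```text
20.3833 [ 0.6425 -0.0478  0.044 ] [2.2 3.  6.4] [67.5 -1.7]
-35 housing (np.float64(97.5), np.float32(0.8)) jaw back (np.float64(77.8), np.float32(7.6)) lining rear (np.float64(6.0), np.float32(0.2))
-20 housing (np.float64(94.5), np.float32(1.6)) jaw back (np.float64(83.8), np.float32(15.8)) lining rear (np.float64(0.5), np.float32(0.3))
20 housing (np.float64(97.2), np.float32(2.8)) jaw back (np.float64(84.0), np.float32(9.4)) lining rear (np.float64(4.5), np.float32(0.3))
35 housing (np.float64(97.8), np.float32(1.0)) jaw back (np.float64(84.0), np.float32(12.1)) lining rear (np.float64(6.8), np.float32(0.3))
```

Call:
jog_arm --deltas '[[1,[0.01,0.004,-0.004],[0,0,0]],[1,[0.01,0.004,-0.008],[0,0,0]],[1,[0.01,0.004,-0.012],[0,0,0]],[1,[0,0,-0.015],[0,0,0]],[1,[-0.006,-0.0025,-0.018],[0,0,0]],[1,[-0.012,-0.005,-0.018],[0,0,0]],[1,[-0.018,-0.0074,-0.018],[0,0,0]],[1,[-0.022,-0.009,-0.018],[0,0,0]]]'

```text
t: 21.05
tool_pos: [0.6406, -0.0499, 0.0439]
tool_rot: [3.08, 0.61, 0.039]
contact_force: [11.3, 12.7, 20.2]
opening: 0.0003
grip_force: 10.0
```

```bash
python3 -c "
from h import *
jaw2('w13')"
```

```text
21.1 [ 0.6404 -0.0501  0.0438] [ 7.5 10.6 21.1] [64.7 -3.1]
-35 housing (np.float64(97.2), np.float32(1.1)) jaw back (np.float64(77.2), np.float32(8.2)) lining rear (np.float64(3.5), np.float32(0.9))
-20 housing (np.float64(93.2), np.float32(1.6)) jaw back (np.float64(82.5), np.float32(17.4)) lining rear (np.float64(4.8), np.float32(0.2))
20 housing (np.float64(97.0), np.float32(2.7)) jaw back (np.float64(83.0), np.float32(7.5)) lining rear (np.float64(1.0), np.float32(0.3))
35 housing (np.float64(97.2), np.float32(1.7)) jaw back (np.float64(83.0), np.float32(11.3)) lining rear (np.float64(4.5), np.float32(0.4))
```

The jaw bar's drag is cancelled by friction in the same way. I'll push the lining's shoulder back directly with the closed fingertips, above the dowel and cheek tops, one side and then the other.

Call:
jog_arm --deltas '[[1,[0,0,0.02],[0,0,0]],[1,[0,0,0.05],[0,0,0]],[1,[0,0,0.08],[0,0,0]],[1,[0,0,0.1],[0,0,0]],[1,[0,0,0.1],[0,0,0]],[1,[0,0,0.1],[0,0,0]]]'

```text
t: 21.6
tool_pos: [0.6304, -0.0523, 0.0738]
tool_rot: [3.082, 0.61, 0.001]
contact_force: [-0.1, -0.4, -0.1]
opening: -0.0001
grip_force: 0.0
```

```bash
python3 -c "
from h import *
jaw2('w14');o=ctrl.get_obs()
f=[.57946,-.07192,.3911]
for y in(-.065,.0625):
  t=tf(f,[.055,y,0])[0][:2];print('shift/0.4',((t-o['tool_pos'][:2])/.4).round(4),(.037-o['tool_pos'][2])/.4)
# finger footprint & lining corner pixels
d=np.load('w8.npz');K,E=d['K'],d['E'];g=d['im'].max(2).astype(int)
X=lambda c,r,z:infix(f,[*ray(K,E,[(c,r)],z)[0][:2],0])[0].round(1)
for r in(100,108,113,116,119,135,150):
  l=[c for c in range(165,255) if g[r,c]<32][0]; h=[c for c in range(270,360) if g[r,c]<32][-1]; print(r,X(l,r,.038),X(h,r,.038))
"
```

```text
21.65 [ 0.6299 -0.0521  0.073 ] [0.4 0.2 1.2] [54.2 -1. ]
-35 housing (np.float64(97.0), np.float32(1.2)) jaw back (np.float64(76.8), np.float32(6.0)) lining rear (np.float64(0.8), np.float32(0.5))
-20 housing (np.float64(91.5), np.float32(2.2)) jaw back (np.float64(80.8), np.float32(14.2)) lining rear (np.float64(-0.5), np.float32(0.5))
20 housing (np.float64(91.5), np.float32(2.5)) jaw back (np.float64(81.0), np.float32(14.9)) lining rear (np.float64(4.0), np.float32(0.4))
35 housing (np.float64(97.5), np.float32(1.3)) jaw back (np.float64(81.0), np.float32(11.5)) lining rear (np.float64(11.2), np.float32(0.7))
shift/0.4 [ 0.0629 -0.1472] -0.08992075350998688
shift/0.4 [-0.0586  0.1474] -0.08992075350998688
100 [48.9 47.7] [ 48.9 -37. ]
108 [43.7 48. ] [ 43.7 -44.7]
113 [40.4 48.3] [ 40.5 -46.3]
116 [38.4 57.2] [ 38.5 -48.4]
119 [36.4 58.1] [ 36.5 -56.1]
135 [25.6 57.5] [ 25.7 -55.5]
150 [15.2 58.3] [ 15.3 -56.2]
```

The lining edges put the pad about 2.5 mm toward the +y cheek, probably rubbing on it. I'll first nudge it sideways to centre, from the +y side of the lining and above the cheek.

Call:
jog_arm --deltas '[[1,[-0.075,0.075,0],[0,0,0]],[1,[-0.149,0.15,0],[0,0,0]],[1,[-0.149,0.15,0],[0,0,0]],[1,[-0.149,0.15,-0.04],[0,0,0]],[1,[-0.149,0.15,-0.07],[0,0,0]],[1,[-0.149,0.15,-0.085],[0,0,0]],[1,[-0.149,0.15,-0.0925],[0,0,0]],[1,[-0.149,0.15,-0.0925],[0,0,0]],[1,[-0.149,0.15,-0.0925],[0,0,0]]]'

```text
t: 22.4
tool_pos: [0.5711, 0.0076, 0.0364]
tool_rot: [-3.082, -0.61, 0.0]
contact_force: [-0.4, -0.4, 1.2]
opening: -0.0
grip_force: 0.0
```

```bash
python3 -c "
from h import *
o=ctrl.get_obs();f=[.57946,-.07192,.3911];print(o['tool_pos'],o['contact_force'],infix(f,[*o['tool_pos'][:2],0])[0])"
```

```text
[0.57112511 0.00764922 0.03641315] [-0.42314738 -0.3562503   1.21772153] [22.62671166 76.73827945]
```

Call:
jog_arm --deltas '[[1,[0.001,-0.0023,-0.002],[0,0,0]],[1,[0.0019,-0.0046,-0.002],[0,0,0]],[1,[0.0029,-0.0069,-0.002],[0,0,0]],[1,[0.0038,-0.0092,-0.002],[0,0,0]],[1,[0.0038,-0.0092,-0.002],[0,0,0]]]'

```text
t: 22.82
tool_pos: [0.5726, 0.004, 0.036]
tool_rot: [3.082, 0.61, 0.001]
contact_force: [0.0, 0.3, 0.9]
opening: -0.0
grip_force: 0.0
```

Call:
jog_arm --deltas '[[1,[0.0005,-0.0012,0],[0,0,0]],[1,[0.001,-0.0023,0],[0,0,0]],[1,[0.0014,-0.0035,0],[0,0,0]],[1,[0.0019,-0.0046,0],[0,0,0]],[1,[0.0019,-0.0046,0],[0,0,0]]]'

```text
t: 23.23
tool_pos: [0.5731, 0.0024, 0.0357]
tool_rot: [3.082, 0.611, -0.0]
contact_force: [0.0, 0.1, 0.5]
opening: -0.0002
grip_force: 0.0
```

Call:
jog_arm --deltas '[[1,[0.0005,-0.0012,0],[0,0,0]],[1,[0.001,-0.0023,0],[0,0,0]],[1,[0.0014,-0.0035,0],[0,0,0]],[1,[0.0019,-0.0046,0],[0,0,0]],[1,[0.0019,-0.0046,0],[0,0,0]]]'

```text
t: 23.65
tool_pos: [0.5739, 0.0005, 0.0357]
tool_rot: [3.082, 0.61, 0.0]
contact_force: [0.2, -0.3, 0.3]
opening: 0.0002
grip_force: 0.0
```

Call:
jog_arm --deltas '[[1,[0.0005,-0.0012,0],[0,0,0]],[1,[0.001,-0.0023,0],[0,0,0]],[1,[0.001,-0.0023,0],[0,0,0]]]'

```text
t: 23.9
tool_pos: [0.5743, -0.0004, 0.0357]
tool_rot: [3.082, 0.611, 0.0]
contact_force: [0.7, -0.0, 1.2]
opening: -0.0004
grip_force: 0.0
```

Call:
jog_arm --deltas '[[1,[0.0005,-0.0012,0],[0,0,0]],[1,[0.001,-0.0023,0],[0,0,0]],[1,[0.0014,-0.0035,0],[0,0,0]],[1,[0.0019,-0.0046,0],[0,0,0]],[1,[0.0019,-0.0046,0],[0,0,0]]]'

```text
t: 24.32
tool_pos: [0.5747, -0.0014, 0.0356]
tool_rot: [-3.08, -0.61, 0.001]
contact_force: [-1.4, 4.7, 2.2]
opening: 0.0002
grip_force: 2.5
```

Call:
jog_arm --deltas '[[1,[0.0005,-0.0012,0],[0,0,0]],[1,[0.001,-0.0023,0],[0,0,0]],[1,[0.001,-0.0023,0],[0,0,0]]]'

```text
t: 24.57
tool_pos: [0.5747, -0.0015, 0.0356]
tool_rot: [-3.078, -0.61, 0.002]
contact_force: [-3.0, 7.5, 2.5]
opening: -0.0
grip_force: 4.1
```

Call:
jog_arm --deltas '[[1,[0.0005,-0.0012,0],[0,0,0]],[1,[0.001,-0.0023,0],[0,0,0]],[1,[0.001,-0.0023,0],[0,0,0]]]'

```text
t: 24.82
tool_pos: [0.5748, -0.0016, 0.0356]
tool_rot: [-3.077, -0.609, 0.003]
contact_force: [-3.8, 10.1, 3.2]
opening: 0.0002
grip_force: 5.5
```

```bash
python3 - <<'E'
from h import *
f=[.57946,-.07192,.3911]
for n,X0 in(("w8",25),("w11",25),("w14",25)):
    d=np.load(n+".npz");g=d["im"].max(2).astype(np.float32);K,E=d["K"],d["E"]
    for s in(1,-1):
        ys=np.arange(54,72,1.)*s
        q=proj(K,E,tf(f,np.c_[np.full_like(ys,X0),ys,np.full_like(ys,34)]/1e3)).astype(np.float32)
        v=cv2.remap(g,q[:,:1],q[:,1:],cv2.INTER_LINEAR).ravel()
        print(n,s,"px/mm",np.abs(q[1]-q[0]).max().round(2),[(int(a),int(b)) for a,b in zip(np.abs(ys),v)])
    c=-E[:3,:3].T@E[:3,3];print("cam",infix(f,[c[0],c[1],0])[0].round(0),c[2].round(3))
E
```

```text
w8 1 px/mm 1.42 [(54, 20), (55, 20), (56, 19), (57, 19), (58, 22), (59, 39), (60, 73), (61, 86), (62, 82), (63, 78), (64, 71), (65, 71), (66, 99), (67, 118), (68, 119), (69, 119), (70, 121), (71, 120)]
w8 -1 px/mm 1.42 [(54, 22), (55, 22), (56, 22), (57, 30), (58, 63), (59, 92), (60, 98), (61, 128), (62, 210), (63, 235), (64, 213), (65, 134), (66, 72), (67, 61), (68, 95), (69, 180), (70, 223), (71, 227)]
cam [48. -1.] 0.258
w11 1 px/mm 1.62 [(54, 13), (55, 14), (56, 14), (57, 14), (58, 14), (59, 18), (60, 51), (61, 76), (62, 79), (63, 71), (64, 64), (65, 79), (66, 143), (67, 185), (68, 184), (69, 184), (70, 185), (71, 186)]
w11 -1 px/mm 1.62 [(54, 19), (55, 18), (56, 19), (57, 22), (58, 53), (59, 89), (60, 99), (61, 153), (62, 225), (63, 212), (64, 134), (65, 68), (66, 60), (67, 60), (68, 81), (69, 171), (70, 217), (71, 221)]
cam [85. -2.] 0.218
w14 1 px/mm 1.55 [(54, 13), (55, 13), (56, 13), (57, 13), (58, 14), (59, 14), (60, 24), (61, 34), (62, 38), (63, 51), (64, 61), (65, 65), (66, 78), (67, 88), (68, 88), (69, 88), (70, 89), (71, 90)]
w14 -1 px/mm 1.55 [(54, 38), (55, 37), (56, 38), (57, 53), (58, 80), (59, 91), (60, 132), (61, 219), (62, 222), (63, 156), (64, 81), (65, 60), (66, 60), (67, 77), (68, 148), (69, 201), (70, 213), (71, 214)]
cam [126.  -3.] 0.215
```

Call:
jog_arm --deltas '[[1,[0.0014,-0.0035,0],[0,0,0]],[1,[0.0029,-0.0069,0],[0,0,0]],[1,[0.0043,-0.0104,0],[0,0,0]],[1,[0.0043,-0.0104,0],[0,0,0]]]'

```text
t: 25.15
tool_pos: [0.5763, -0.0052, 0.0356]
tool_rot: [-3.075, -0.609, 0.004]
contact_force: [-5.3, 10.9, 5.3]
opening: -0.0002
grip_force: 6.3
```

Call:
jog_arm --deltas '[[1,[-0.005,0.0115,0],[0,0,0]],[1,[-0.01,0.025,0],[0,0,0]],[1,[-0.01,0.025,0.04],[0,0,0]],[1,[0.05,0.0,0.12],[0,0,0]],[1,[0.04,-0.12,0.18],[0,0,0]],[1,[-0.02,-0.22,0.2],[0,0,0]],[1,[-0.02,-0.22,0.2],[0,0,0]],[1,[-0.02,-0.22,0.2],[0,0,0]],[1,[-0.02,-0.22,0.2],[0,0,0]]]'

```text
t: 25.9
tool_pos: [0.5696, -0.0971, 0.116]
tool_rot: [3.081, 0.607, 0.001]
contact_force: [-0.2, 0.2, 0.7]
opening: 0.0001
grip_force: 0.0
```

```bash
cat >> h.py <<'E'
def meas(tag):
    f=[.57946,-.07192,.3911]
    im=ctrl.get_image("wrist");K,E=cal("wrist");o=ctrl.get_obs();np.savez(tag+".npz",im=im,K=K,E=E)
    print(o["t"],o["tool_pos"].round(4),o["contact_force"].round(1),infix(f,[*o["tool_pos"][:2],0])[0].round(1))
    g=im.max(2).astype(np.float32)
    def line(P):
        q=proj(K,E,tf(f,P/1e3)).astype(np.float32)
        return cv2.remap(g,q[:,:1],q[:,1:],cv2.INTER_LINEAR).ravel().astype(int).tolist()
    for s in(1,-1):
        ys=np.arange(54,72,1.)*s; print("side",s,line(np.c_[np.full_like(ys,25),ys,np.full_like(ys,34)]))
    for y in(-35,25):
        xs=np.arange(70,86,1.);print("jawback70..",line(np.c_[xs,np.full_like(xs,y),np.full_like(xs,44)]))
        xs=np.arange(-4,12,1.);print("rear z38 -4..",line(np.c_[xs,np.full_like(xs,y),np.full_like(xs,38)]))
E
python3 -c "
from h import *
meas('w15')"
```

```text
25.95 [ 0.5695 -0.0962  0.1154] [-0.5  1.   0.7] [-18.5 -18.7]
side 1 [18, 19, 20, 34, 47, 66, 113, 129, 96, 68, 64, 65, 73, 100, 116, 117, 117, 118]
side -1 [22, 22, 22, 22, 21, 23, 32, 46, 51, 51, 52, 55, 61, 77, 106, 123, 125, 125]
jawback70.. [64, 89, 99, 99, 96, 103, 133, 151, 156, 158, 159, 160, 159, 155, 154, 155]
rear z38 -4.. [139, 139, 141, 144, 146, 142, 116, 68, 31, 20, 20, 20, 20, 20, 20, 20]
jawback70.. [51, 52, 52, 52, 51, 61, 94, 109, 110, 109, 109, 109, 109, 109, 109, 109]
rear z38 -4.. [225, 209, 161, 119, 106, 108, 103, 71, 31, 14, 12, 13, 14, 14, 15, 16]
```

The nudge freed it. The jaw back went from 78.3 to 75.7 mm, so travel is about 10.3 mm. The lining's rear is at about 3 mm on both sides, so the pad is against the lip, centred and square. A light touch near the rear of the lining will confirm that it is down.

Call:
jog_arm --deltas '[[1,[0.059,0.07,-0.03],[0,0,0]],[1,[0.059,0.07,-0.1],[0,0,0]],[1,[0.059,0.07,-0.15],[0,0,0]],[1,[0.059,0.07,-0.18],[0,0,0]],[1,[0.059,0.07,-0.188],[0,0,0]],[1,[0.059,0.07,-0.188],[0,0,0]],[1,[0.059,0.07,-0.188],[0,0,0]]]'

```text
t: 26.53
tool_pos: [0.5933, -0.0677, 0.0404]
tool_rot: [3.081, 0.612, -0.0]
contact_force: [0.6, -0.1, 0.4]
opening: 0.0001
grip_force: 0.0
```

Call:
jog_arm --deltas '[[1,[0,0,-0.002],[0,0,0]],[1,[0,0,-0.004],[0,0,0]],[1,[0,0,-0.006],[0,0,0]],[1,[0,0,-0.006],[0,0,0]]]'

```text
t: 26.87
tool_pos: [0.5932, -0.0683, 0.0382]
tool_rot: [3.082, 0.61, 0.0]
contact_force: [-0.7, -0.1, 0.2]
opening: 0.0003
grip_force: 0.0
```

The tip is at 38.2 mm with no contact, so the pad's top is at its 38 mm home height or below. I'll withdraw now.

Call:
jog_arm --deltas '[[1,[0,0,0.05],[0,0,0]],[1,[0,0,0.12],[0,0,0]],[1,[-0.06,-0.025,0.2],[0,0,0]],[1,[-0.1,-0.04,0.22],[0,0,0]],[1,[-0.1,-0.04,0.22],[0,0,0]],[1,[-0.1,-0.04,0.22],[0,0,0]],[1,[-0.1,-0.04,0.22],[0,0,0]],[1,[-0.1,-0.04,0.22],[0,0,0]]]'

```text
t: 27.53
tool_pos: [0.5528, -0.0836, 0.1245]
tool_rot: [-3.08, -0.611, 0.003]
contact_force: [0.6, -0.2, -1.1]
opening: -0.0001
grip_force: 0.0
```

```bash
python3 -c "
from h import *
meas('w16')"
```

```text
27.5833 [ 0.5528 -0.0836  0.1244] [-0.2 -0.3  0.2] [-29.1  -0.7]
side 1 [20, 30, 66, 83, 67, 73, 117, 137, 115, 77, 66, 71, 95, 115, 118, 119, 120, 120]
side -1 [21, 22, 21, 22, 22, 22, 22, 42, 82, 99, 99, 91, 72, 67, 114, 190, 224, 230]
jawback70.. [97, 97, 97, 95, 93, 112, 150, 164, 164, 165, 166, 165, 164, 164, 162, 162]
rear z38 -4.. [140, 140, 144, 147, 146, 125, 81, 38, 23, 21, 22, 22, 22, 22, 23, 22]
jawback70.. [52, 53, 53, 52, 52, 67, 100, 110, 111, 111, 111, 111, 110, 112, 111, 110]
rear z38 -4.. [140, 140, 140, 141, 140, 128, 94, 50, 25, 19, 20, 20, 21, 22, 21, 21]
```

```bash
python3 -c "
from station import ctrl
print(ctrl.finish_job())"
```

```text
the job is handed in; nothing more can be done
None
```

The pad is home in the pocket and the job is handed in at about 27.6 s: by my camera measurements it is flat and square against the lip with the jaw closed on it at about 10 mm; it first stuck 3 mm short, and a sideways nudge freed it.

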